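Check the balance and load the cold tub

ROBOT

A 6-joint arm with a two-finger parallel gripper is mounted at the origin on the work surface. World frame = base frame: x ahead of the robot, y to its left, z up, the work surface at z = 0. Lengths are in m, angles in rad, forces in N, time in s.
With the tool pointing down it reaches from about 0.3 to 0.775 m from the base axis. Payload 14.6 kg.
Tool frame: the origin (TCP) lies on the centre line of the jaws, within the pads' length; the fingertips stand 19 mm ahead of it and the grasp point (between the pads) is the TCP; z points along the fingers, y is the line along which they close (so a half turn about z gives the same grasp; the last joint's range is limited). The gripper opens to 94 mm and grips with 3 to 60 N. Pads are 16 mm wide; open, the fingers measure 119 mm over their backs; the gripper's body (75 mm by 177 mm) begins 78 mm behind the grasp point.
Start: joints at [-0.067, 0.3, 1.521, -0, 1.321, -0.067], TCP at [0.55, -0, 0.224] pointing down, gripper open.
Joint ranges: [-3.03, 3.03], [-0.79, 2.21], [0.23, 2.52], [-1.04, 4.18], [0, 3.07], [-2.55, 2.55]. Speed limits (rad/s): [2.22, 2.22, 2.57, 3.14, 3.14, 3.14].

INTERFACE

Orientations are given as [roll, pitch, yaw] about the fixed x, y, z axes, in that order (R = Rz(yaw) Ry(pitch) Rx(roll)).
In Python, from station import get_obs, camera, workorder gives the robot as it stands.
- The arm moves only by the tool play_rows, never from a script. Its argument "motion" is a list that holds one entry, the list of rows, each a list of 7 numbers: the shift along the tool's x, y, z as a fraction of full scale, then the turn, a rotation vector about the tool's x, y, z as a fraction of full scale, then the opening, from -1 (shut) to 1 (fully open). In form: [[[x, y, z, ax, ay, az, grip], ...]]. A call has 1 to 10 rows; each row is the pose to reach, as a shift and turn from the pose commanded when the call began, along the tool's axes at that moment, turning the shorter way round; what a row does not reach only later rows make up. Full scale, the value 1, is 0.25 m for a shift and 2 pi rad for a turn. A row lasts 1/10 s, in which the tool goes at most 50 mm and 8.59 degrees, less where a joint would pass 70% of its speed; a pose out of reach is approached as far as the arm can. A call with a number of a shift or a turn outside -1 to 1 is refused whole. A call with a gripper value outside its range is refused whole. The fingers move at their own pace and stop on an object; "grip_force" is the grip in N (left out, the last holds). Time passes only in rows, so rows that repeat a pose let the fingers close. It gives the time, the measured TCP pose, the force, the opening and the grip force at its end, in the units of the state.
- get_obs(): the state, without advancing time (a new reading comes with each control period).
- camera(name): name is "scene" or "side" or "wrist"; returns a dict with "frame" (480x640x3 uint8, red, green, blue), "z_map" (480x640 float32, m along the optical axis (not along the pixel's ray), 0 where there is no reading), "camera_matrix" (3x3 intrinsics, pixels), "T" (4x4, takes a point from camera to world coordinates); the wrist camera has in their place "T_tool_cam" (4x4, takes a point from camera to tool coordinates, whose origin is the TCP and whose axes are the flange's). Camera axes: x right, y up, looking along -z (the intrinsics and any distortion apply to the point x, -y, -z); pixel columns grow to the right and rows downward; lengths in m; the calibration is good to about 2 mm. A picture is of the moment at which its call begins: read the wrist's pose just before it.
- workorder.hand_in(): hands the job in; it is judged then, once.
The state is a dict: "time_s": time; "qpos": joint angles; "joint_vel": joint speeds; "tau": joint torques, N m; "ee_pos": TCP position; "eef_rot": TCP orientation; "force": force on the tool from outside, world axes, zero at the start; "moment": the same for the moment, N m; "grip_width": finger opening in m; "grip_force": force on a finger pad.
Only numpy, scipy, OpenCV 4.12 (cv2) and the standard library are available. Lean on these libraries where they do the work, as an engineer would, in place of code of your own. Each camera call takes 0.05 s, during which the arm holds its last target. There are 200 camera calls.

TASK

Check the balance first: set the brass weight on the middle of the steel pan, let go of it for a moment, then put it back in the middle of its green coaster. Then stand the empty white tub upright in the middle of the pan, move all the blue cooling balls from the red tray into it with the scoop (do not touch the balls with the fingers), and put the scoop back flat in the middle of its blue mat. At the end the loaded tub must still stand centred on the pan; never press the pan down to its stop, and leave the squeeze bottles alone.

Things in the scene. Friction and masses are not known exactly. Their poses are not given: they have to be found in the camera images.
- tray: Open red tray, white inside, fixed, 52 mm high, 112 mm wide (its y), from x = -106 to +154 mm; walls 8 mm, inside 96 mm wide. Floor flat and 6 mm above the table from x = -10 to +100; it rises 20 mm (12.8 degrees) from x = -10 back to -98, so that balls roll off there, and at 45 degrees from x = +100 to the rim at +146. Origin: on the table, midway across.
- scoop: Loose steel scoop, 0.13 to 0.21 kg, on its flat bottom. Origin: centre of the pan's underside; x points to the open front lip, z up along the handle. Pan 66 (x) x 80 mm (y), floor 2 mm thick; back wall and side walls (x -33 to +15 mm) 36 mm high, 3 mm thick; a strip (x -33 to -15, z 34 to 37) bridges the back. Holds about four balls; balls roll in it above a slope of about 8 degrees.
- scoop_grip (a point): A point on the axis of the scoop's upright black handle, 24 mm behind the pan's centre (x = -24) and 105 mm above its underside: a good place to grip. The handle is a bar 18 (x) x 24 mm (y), from z = 36 to z = 128 mm; gripped across its 18 mm it is held stiffly in pitch.
- mat: Thin blue mat 140 (its x) x 110 x 4 mm, fixed, the scoop's place. Origin: centre of its underside, on the table.
- tub: Loose white square tub with green bands, open on top, outside 120 x 120 x 75 mm high, walls 8 mm, floor 6 mm, 0.14 to 0.24 kg; can be lifted by pinching one wall from above. Origin: centre of its underside, z up.
- balance: White spring balance, fixed, base 150 (x) x 160 x 34 mm, a round steel pan above it. Origin: centre of its underside, on the table.
- pan_center (a point): Centre of the top face of the balance's steel pan (disc of 150 mm diameter, top 63 mm above the table when unloaded); marked by a thin dark ring of 60 mm diameter. Moves down with the pan.
- pan (a joint): Travel of the sprung pan downwards, m: 0 unloaded, about 0.008 under the 500 g weight (600 N/m), stop at 0.020.
- weight: Loose brass check weight, 500 g: cylinder of 56 mm diameter and 26 mm height, with a knob of 22 mm diameter above it (z 32 to 44 mm). Origin: centre of its underside, z up.
- coaster: Round green coaster, fixed, 76 mm diameter, 4 mm thick, the weight's place. Origin: centre of its underside, on the table.
- ball0: Loose light-blue cooling ball, 30 mm diameter, 18 g, hard. Origin: its centre. Four to seven of these are present.
- ball1: Loose light-blue cooling ball, 30 mm diameter, 18 g, hard. Origin: its centre. Four to seven of these are present.
- ball2: Loose light-blue cooling ball, 30 mm diameter, 18 g, hard. Origin: its centre. Four to seven of these are present.
- ball3: Loose light-blue cooling ball, 30 mm diameter, 18 g, hard. Origin: its centre. Four to seven of these are present.
- ball4: Loose light-blue cooling ball, 30 mm diameter, 18 g, hard. Origin: its centre. Four to seven of these are present.
- ball5: Loose light-blue cooling ball, 30 mm diameter, 18 g, hard. Origin: its centre. Four to seven of these are present.
- ball6: Loose light-blue cooling ball, 30 mm diameter, 18 g, hard. Origin: its centre. Four to seven of these are present.
- bottle0: Loose white squeeze bottle with red cap and nozzle, 42 mm diameter, 145 mm high. A bystander. Origin: centre of its underside.
- bottle1: Loose white squeeze bottle with red cap and nozzle, 42 mm diameter, 145 mm high. A bystander. Origin: centre of its underside.
- bottle2: Loose white squeeze bottle with blue cap and nozzle, 42 mm diameter, 145 mm high. A bystander. Origin: centre of its underside.
Mind the look-alikes: they are no part of the job. There is more than one size of the weight; the job needs the smallest. What is shaped like the tub but purple is not meant.

How it is judged:
On the way, in this order (a step that is already met when the one before it is completed fails the run):
1. the brass weight stands released and upright on the pan, within 15 mm of its centre, for half a second (horizontal distance between weight and pan_center below 0.015 m and angle between weight's own z axis and vertical below 0.06 rad and value of joint pan above 0.006 m and contact force between the fingers and weight below 0.1 N and linear speed of weight below 0.03 m/s), for 0.5 s.
2. the weight is back on its coaster, released, within 16 mm of its centre (horizontal distance between weight and coaster below 0.016 m and angle between weight's own z axis and vertical below 0.06 rad and height (world z) of weight below 0.01 m and contact force between the fingers and weight below 0.1 N and linear speed of weight below 0.02 m/s), for 0.2 s.
3. the tub stands released and upright on the pan, within 15 mm of its centre, before it is loaded (horizontal distance between tub and pan_center below 0.015 m and angle between tub's own z axis and vertical below 0.06 rad and distance between tub and pan_center below 0.017 m and contact force between the fingers and tub below 0.1 N and linear speed of tub below 0.02 m/s), for 0.2 s.
4. all the balls are in the tub (x of ball0 in the frame of tub between -0.052 and 0.052 m and y of ball0 in the frame of tub between -0.052 and 0.052 m and z of ball0 in the frame of tub between 0 and 0.075 m and x of ball1 in the frame of tub between -0.052 and 0.052 m and y of ball1 in the frame of tub between -0.052 and 0.052 m and z of ball1 in the frame of tub between 0 and 0.075 m and x of ball2 in the frame of tub between -0.052 and 0.052 m and y of ball2 in the frame of tub between -0.052 and 0.052 m and z of ball2 in the frame of tub between 0 and 0.075 m and x of ball3 in the frame of tub between -0.052 and 0.052 m and y of ball3 in the frame of tub between -0.052 and 0.052 m and z of ball3 in the frame of tub between 0 and 0.075 m and x of ball4 in the frame of tub between -0.052 and 0.052 m and y of ball4 in the frame of tub between -0.052 and 0.052 m and z of ball4 in the frame of tub between 0 and 0.075 m and x of ball5 in the frame of tub between -0.052 and 0.052 m and y of ball5 in the frame of tub between -0.052 and 0.052 m and z of ball5 in the frame of tub between 0 and 0.075 m and x of ball6 in the frame of tub between -0.052 and 0.052 m and y of ball6 in the frame of tub between -0.052 and 0.052 m and z of ball6 in the frame of tub between 0 and 0.075 m), for 0.3 s.
At the end, for the whole second after the job is handed in: All balls present are inside the tub; the tub stands upright, released and at rest on the pan within 15 mm of its centre; the weight stands on its coaster within 16 mm of the centre; the scoop stands on its mat within 25 mm of the centre, at rest (all of step 2 and all of step 3 and all of step 4 and horizontal distance between scoop and mat below 0.025 m and angle between scoop's own z axis and vertical below 0.06 rad and height (world z) of scoop below 0.01 m and linear speed of scoop below 0.02 m/s); the robot touches nothing.
It fails at once if the pan is pressed down to its stop (more than 18 mm) (value of joint pan above 0.018 m).
It fails at once if the fingers touch a ball (contact force between the fingers and ball0 above 0.5 N or contact force between the fingers and ball1 above 0.5 N or contact force between the fingers and ball2 above 0.5 N or contact force between the fingers and ball3 above 0.5 N or contact force between the fingers and ball4 above 0.5 N or contact force between the fingers and ball5 above 0.5 N or contact force between the fingers and ball6 above 0.5 N).
It fails at once if a squeeze bottle is moved more than 30 mm or tipped (distance of any of bottle0, bottle1, bottle2 from where it was at the start of the episode above 0.03 m or angle between any of bottle0, bottle1, bottle2's own z axis and vertical above 0.5 rad).
Of ball0, ball1, ball2, ball3, ball4, ball5, ball6 only 4 to 7 are there at a start; the rules pass over those that are not, and their reading is None.
At some moment in a run one of weight, tub may be knocked a few centimetres aside while the robot is not near it.
It also fails if it takes over 210 s, if anything falls off the work surface, if the arm or the gripper's body presses on something with over 40 N, if the wrist force passes 120 N, or if a joint passes its speed limit or range.

## Working session

There is one attempt and no reset: what is moved stays moved. The work goes in short steps, Python scripts to look and compute and a tool call to move; the robot and the scene stay as the last step left them, time stands still between calls to the robot, and variables do not carry over. Pictures are saved under pics/ and viewed, at most 14 in all, crops included, and the job is handed in when it is done.

Besides the shell and the picture viewer there is one more tool, called after "Emit:" as name(argument=value, ...) on one line, values as JSON. play_rows: Moves the arm, as the interface text tells. Its arguments: {"type":"object","properties":{"motion":{"type":"array"},"grip_force":{"type":"number"}},"required":["motion"]}

```bash
ls; mkdir -p pics; cat > h.py <<'E'
import numpy as np, cv2
from station import get_obs, camera
from scipy.spatial.transform import Rotation as R
def cam(name):
    o=get_obs(); c=camera(name)
    if name=='wrist':
        T=np.eye(4); T[:3,:3]=R.from_euler('xyz',o['eef_rot']).as_matrix(); T[:3,3]=o['ee_pos']
        c['T']=T@c['T_tool_cam']
    K=c['camera_matrix']; z=c['z_map']; v,u=np.mgrid[:480,:640]
    P=np.stack([(u-K[0,2])/K[0,0]*z,-(v-K[1,2])/K[1,1]*z,-z],-1)
    c['P']=P@c['T'][:3,:3].T+c['T'][:3,3]; c['P'][z==0]=np.nan
    return c
def save(c,n,crop=None,s=1):
    f=c['frame'][...,::-1]
    if crop: f=f[crop[1]:crop[3],crop[0]:crop[2]]
    cv2.imwrite('pics/'+n,cv2.resize(f,None,fx=s,fy=s,interpolation=cv2.INTER_CUBIC))
E
python3 - <<'E'
from h import *
print(get_obs())
for n in ('scene','side'):
    c=cam(n); save(c,n+'0.png'); np.savez(n+'0.npz',P=c['P'],f=c['frame']); print(n,c['camera_matrix'],c['T'].round(3), [k for k in c])
E
```

```text
pics
{'time_s': 0.0, 'qpos': array([-6.65918429e-02,  3.00487055e-01,  1.52161433e+00, -2.87601982e-06,
        1.32067942e+00, -6.65889748e-02]), 'joint_vel': array([-0.00146544,  0.00097453,  0.00118516, -0.00097784, -0.00136991,
        0.00032555]), 'tau': array([-1.53750298e-03, -5.31805658e+01, -3.52735734e+01,  7.07558286e-02,
        2.43994006e-02, -4.79655944e-05]), 'ee_pos': array([5.49750619e-01, 1.74815654e-05, 2.23863496e-01]), 'eef_rot': array([-3.14040695e+00, -7.62797408e-05,  1.57079413e+00]), 'force': array([-0.56353531,  0.18446334,  0.28828085]), 'moment': array([-0.0119497 , -0.01178856,  0.02496547]), 'grip_force': 0.0, 'grip_width': 0.09429462780100553}
scene [[516.53999814   0.         320.42883027]
 [  0.         516.53999814 236.49803146]
 [  0.           0.           1.        ]] [[ 0.447 -0.649  0.615  1.294]
 [ 0.894  0.327 -0.305 -0.34 ]
 [-0.003  0.687  0.727  1.   ]
 [ 0.     0.     0.     1.   ]] ['frame', 'z_map', 'camera_matrix', 'T', 'P']
side [[587.70132628   0.         316.9535591 ]
 [  0.         587.70132628 237.52960533]
 [  0.           0.           1.        ]] [[-0.841  0.397 -0.368  0.063]
 [-0.541 -0.593  0.596  0.765]
 [ 0.018  0.7    0.714  0.966]
 [ 0.     0.     0.     1.   ]] ['frame', 'z_map', 'camera_matrix', 'T', 'P']
```

View pics/scene0.png

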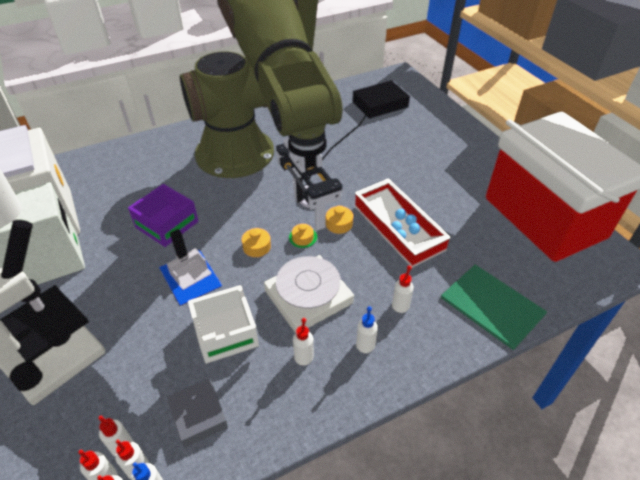

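View pics/side0.png

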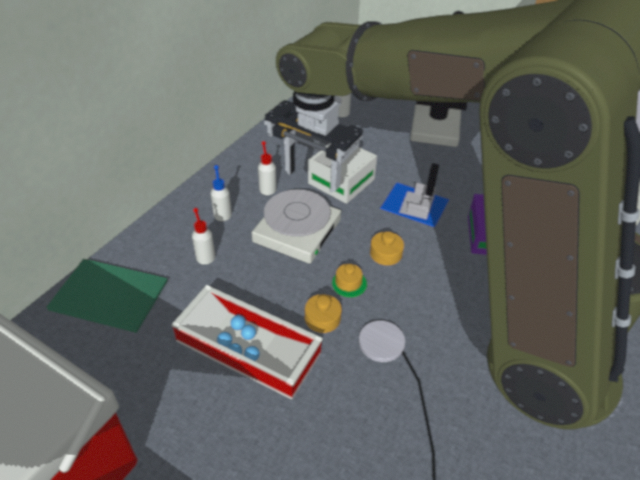

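The scene picture shows three brass weights at (257,242), (303,234) and (340,219). The middle one is smallest and stands on the green coaster, so it is the one I want. The white tub with green bands is at (225,322) and its purple look-alike at (165,213). The scoop on its blue mat is at (190,270), the balance at (308,285), the tray with about 5 balls at (402,220), and bottles at (303,342), (367,330) and (403,292).

```bash
cat > m.py <<'E'
from h import *
def fitrect(p): 
    r=cv2.minAreaRect((p[:,:2]*1000).astype(np.float32)); return np.round(r[0],1),np.round(r[1],1),round(r[2],1)
def circ(p,zlo,zhi):
    from scipy.optimize import least_squares
E
python3 - <<'E'
from m import *
for n in ('scene','side'):
    d=np.load(n+'0.npz'); P=d['P']; f=d['f']; hsv=cv2.cvtColor(f,cv2.COLOR_RGB2HSV); H,S,V=[hsv[...,i].astype(int) for i in range(3)]
    Z=P[...,2]; ok=(P[...,0]>0.15)&(P[...,0]<0.95)&(abs(P[...,1])<0.6)
    def rep(name,m,minpix=60):
        k,l,st,ce=cv2.connectedComponentsWithStats((m&ok).astype(np.uint8))
        for i in range(1,k):
            if st[i,4]>=minpix:
                q=P[l==i]; print(n,name,st[i,4],ce[i].round(),'med',np.median(q,0).round(4),'zmax',np.percentile(q[:,2],98).round(4),'rect',*fitrect(q))
    rep('brass',(H>10)&(H<25)&(S>140)&(V>100)&(Z>0.005))
    rep('brass_knob',(H>10)&(H<25)&(S>120)&(V>100)&(Z>0.034),5)
    rep('green',(H>45)&(H<80)&(S>120)&(V>60))
    rep('blue',(H>100)&(H<120)&(S>170)&(Z<0.01))
    rep('purple',(H>125)&(H<150)&(S>100))
    rep('ball',(H>90)&(H<112)&(S>80)&(V>120)&(Z>0.01)&(Z<0.1)&(P[...,1]>0),10)
    rep('red',((H<8)|(H>172))&(S>150)&(Z>0.003)&(Z<.06)&(P[...,1]>0))
    rep('traytop',(Z>0.045)&(Z<.058)&(P[...,1]>0.05)&(P[...,0]<.75))
    rep('tubtop',(S<60)&(Z>0.068)&(Z<.082)&(P[...,1]<0.0))
    rep('pan',(S<60)&(Z>0.058)&(Z<.067)&(P[...,1]<0.2)&(P[...,1]>-.2))
    rep('handle',(V<60)&(Z>0.04)&(Z<.135)&(P[...,1]<-.1),20)
    rep('bottle',(Z>0.03)&(Z<.16)&(P[...,0]>0.6),100)
E
python3 - <<'E'
import cv2
f=cv2.imread('pics/scene0.png')
cv2.imwrite('pics/crop1.png',cv2.resize(f[170:370,120:460],None,fx=2.3,fy=2.3,interpolation=cv2.INTER_CUBIC))
E
```

```text
scene brass 590 [339. 219.] med [0.4419 0.1362 0.0349] zmax 0.0613 rect [434.5 142. ] [71.3 69.8] 52.0
scene brass 346 [302. 234.] med [0.4444 0.0275 0.0308] zmax 0.0515 rect [437.8  31.5] [52.2 51.9] 64.9
scene brass 634 [256. 242.] med [ 0.42   -0.0914  0.0349] zmax 0.0608 rect [410.2 -86.5] [69.7 71.2] 74.3
scene brass_knob 7 [288. 164.] med [ 0.5032 -0.0221  0.3226] zmax 0.3249 rect [503.  -23.1] [6.4 3.6] 69.6
scene brass_knob 16 [321. 177.] med [0.5854 0.0141 0.3348] zmax 0.3376 rect [585.5  14.6] [ 4.1 19.6] 87.0
scene brass_knob 346 [339. 215.] med [0.4368 0.1395 0.0371] zmax 0.0618 rect [433.3 142.6] [70.3 70.1] 56.7
scene brass_knob 60 [302. 227.] med [0.4382 0.0323 0.0475] zmax 0.0524 rect [436.2  37.8] [28.9 21.4] 84.3
scene brass_knob 381 [255. 238.] med [ 0.4141 -0.0898  0.037 ] zmax 0.0616 rect [409.3 -86.7] [70.  70.7] 36.4
scene green 124 [181. 225.] med [ 0.2699 -0.2412  0.0325] zmax 0.0409 rect [ 272.1 -246.7] [ 8.  95.5] 27.0
scene green 72 [147. 229.] med [ 0.2493 -0.3264  0.0314] zmax 0.041 rect [ 244.1 -327.9] [91.5  4.3] 25.7
scene green 111 [304. 241.] med [0
[... 7000 characters left out ...]
1044  0.0754] zmax 0.1456 rect [ 751.2 -109.7] [41.7 35.8] 45.4
side bottle 124 [355. 156.] med [ 0.6103 -0.2978  0.0496] zmax 0.0757 rect [ 617.4 -299.8] [14.2 34.7] 88.0
side bottle 531 [319. 167.] med [ 0.6635 -0.1903  0.0587] zmax 0.0776 rect [ 665.9 -213.3] [ 54.5 104.7] 31.1
side bottle 566 [219. 194.] med [0.7808 0.0295 0.0763] zmax 0.1452 rect [784.9  25.3] [41.6 39.8] 42.8
side bottle 1824 [282. 213.] med [ 0.6372 -0.0129  0.0629] zmax 0.0669 rect [644.3 -27.8] [ 88.6 163.8] 0.0
side bottle 632 [201. 236.] med [0.7249 0.1565 0.0771] zmax 0.1459 rect [730.4 153.1] [42.3 36.8] 30.7
side bottle 1192 [197. 311.] med [0.625  0.293  0.0466] zmax 0.0553 rect [624.4 291.8] [ 48.9 115.8] 0.1
```

View pics/crop1.png

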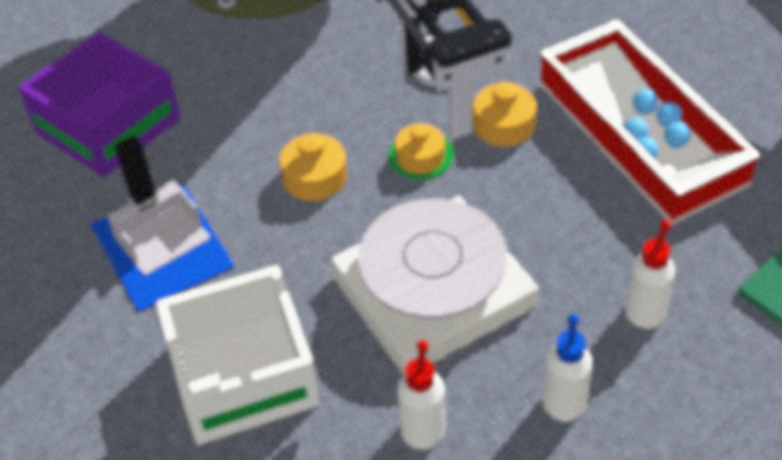

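The crop confirms it: the small weight on the green ring (crop 420,148) has clearly larger neighbours at (313,165) and (503,113), and the tub with green bands is white. Next I'll fit the tray heading, the tub yaw and the scoop.

```bash
cat >> h.py <<'E'
S=np.array([.25]*3); 
def row(pos,rpy,frm=None,rot0=None):
    "row numbers from the current (or given) pose to world pose"
    o=get_obs(); p0=np.array(o['ee_pos'] if frm is None else frm); R0=R.from_euler('xyz',o['eef_rot'] if rot0 is None else rot0)
    d=R0.inv().apply(np.array(pos)-p0)/.25; w=(R0.inv()*R.from_euler('xyz',rpy)).as_rotvec()/(2*np.pi)
    return np.r_[d,w].round(4).tolist()
E
python3 - <<'E'
from m import *
c=np.array([.5115,.283]); 
for n in ('scene','side'):
    d=np.load(n+'0.npz'); P=d['P']; q=P[np.isfinite(P[...,2])]
    a=np.deg2rad(4.5); u=np.array([np.cos(a),np.sin(a)]); v=np.array([-u[1],u[0]])
    s=(q[:,:2]-c)@u; t=(q[:,:2]-c)@v
    m=(abs(t)<40)&(q[:,2]<.06)
    print(n,[(int(k*1000),round(float(np.percentile(q[m&(abs(s-k)<.008),2],20)),4)) for k in np.arange(-.12,.121,.016) if (m&(abs(s-k)<.008)).sum()>3 and 1] if 0 else '')
    m=(abs(t)<.04)&(q[:,2]<.06)
    print(n,[(int(round(k*1000)),round(float(np.median(q[m&(abs(s-k)<.008),2])),4)) for k in np.arange(-.12,.121,.016)])
    # weight top & body circles, coaster edge, tub rim edges
    f=d['f']
    m=(abs(q[:,2]-.075)<.005)&(abs(q[:,0]-.617)<.09)&(abs(q[:,1]+.244)<.09)
    r=q[m]
    if n=='scene':
        for ang in (-8,-7,-6,-5,-4,-3,-2):
            b=np.deg2rad(ang); U=r[:,:2]@np.array([[np.cos(b),-np.sin(b)],[np.sin(b),np.cos(b)]])
            ext=np.percentile(U,[.5,99.5],axis=0); print('tub',ang,(ext[1]-ext[0]).round(4),(ext.mean(0)@np.array([[np.cos(b),np.sin(b)],[-np.sin(b),np.cos(b)]])).round(4))
    m=(q[:,2]>.012)&(q[:,2]<.045)&(abs(q[:,0]-.42)<.06)&(abs(q[:,1]+.27)<.06)
    print('scoop',fitrect(q[m]))
    hsv=cv2.cvtColor(f,cv2.COLOR_RGB2HSV); mm=(hsv[...,0]>100)&(hsv[...,0]<120)&(hsv[...,1]>150)&(P[...,2]<.012)&(abs(P[...,0]-.42)<.13)&(abs(P[...,1]+.27)<.13)
    print('mat',fitrect(P[mm]))
    mm=(hsv[...,0]>45)&(hsv[...,0]<80)&(hsv[...,1]>110)&(P[...,2]<.012)&(abs(P[...,0]-.435)<.06)&(abs(P[...,1]-.034)<.06)
    from scipy.optimize import least_squares
    e=P[mm][:,:2]; 
    # coaster: points within 38mm circle, tight
    L=least_squares(lambda x:np.maximum(np.hypot(*(e-x).T)-.038,0),[.435,.034]); print('coaster',L.x.round(4),L.cost, cv2.minEnclosingCircle((e*1000).astype(np.float32)))
E
```

```text
scene 
scene [(-120, 0.0394), (-104, 0.0239), (-88, 0.0199), (-72, 0.016), (-56, 0.0129), (-40, 0.0097), (-24, 0.0125), (-8, 0.0241), (8, 0.0305), (24, 0.0281), (40, 0.0321), (56, 0.0102), (72, 0.0076), (88, 0.0181), (104, 0.0342), (120, 0.0526)]
tub -8 [0.1245 0.1222] [ 0.6203 -0.2459]
tub -7 [0.1239 0.1207] [ 0.6202 -0.246 ]
tub -6 [0.1229 0.1196] [ 0.6201 -0.2459]
tub -5 [0.1226 0.1197] [ 0.6201 -0.2461]
tub -4 [0.1234 0.1212] [ 0.62   -0.2462]
tub -3 [0.1246 0.1224] [ 0.6201 -0.2462]
tub -2 [0.1259 0.1239] [ 0.6202 -0.2462]
scoop (array([ 414.2, -267.9]), array([63.6, 82.1]), 15.1)
mat (array([ 427.3, -270.2]), array([139.6, 110.1]), 5.4)
coaster [0.4323 0.0365] 3.215583861272982e-07 ((432.8014831542969, 36.622257232666016), 38.519439697265625)
side 
side [(-120, 0.0523), (-104, 0.0225), (-88, 0.0189), (-72, 0.0155), (-56, 0.0118), (-40, 0.0085), (-24, 0.0088), (-8, 0.0084), (8, 0.0297), (24, 0.025), (40, 0.0305), (56, 0.0078), (72, 0.007), (88, 0.0172), (104, 0.0334), (120, 0.0487)]
scoop (array([ 416.8, -266. ]), array([64.7, 89.2]), 11.2)
mat (array([ 424.1, -269. ]), array([138.4, 115. ]), 5.4)
coaster [0.4269 0.0398] 7.864711616498013e-23 ((426.5848083496094, 39.718971252441406), 37.821434020996094)
```

Emit:
play_rows(motion=[[[0.136,-0.46,0.2,0,0,0,1],[0.136,-0.46,0.2,0,0,0,1],[0.136,-0.46,0.2,0,0,0,1],[0.136,-0.46,0.2,0,0,0,1],[0.136,-0.46,0.2,0,0,0,1]]], grip_force=30)

```text
time_s: 0.6
ee_pos: [0.4354, 0.034, 0.1749]
eef_rot: [3.141, 0.0, 1.571]
force: [0.1, -1.0, -0.0]
grip_width: 0.0939
grip_force: 0.0
```

```bash
python3 - <<'E'
from m import *
print(get_obs()['ee_pos'])
c=cam('wrist'); save(c,'w1.png'); np.savez('w1.npz',P=c['P'],f=c['frame']); P=c['P'];f=c['frame']
hsv=cv2.cvtColor(f,cv2.COLOR_RGB2HSV);H,S,V=[hsv[...,i].astype(int) for i in range(3)]
for nm,m in (('brass',(H>10)&(H<25)&(S>120)&(V>80)&(P[...,2]>.02)),('knob',(H>10)&(H<25)&(S>120)&(V>80)&(P[...,2]>.042)),('green',(H>45)&(H<80)&(S>100))):
    k,l,st,ce=cv2.connectedComponentsWithStats(m.astype(np.uint8))
    for i in range(1,k):
        if st[i,4]>100: q=P[l==i]; print(nm,st[i,4],ce[i].round(),np.median(q,0).round(4),cv2.minEnclosingCircle((q[:,:2]*1000).astype(np.float32)),q[:,2].max().round(4))
E
```

```text
[0.43537437 0.03402695 0.17490599]
brass 8823 [304.  74.] [0.4273 0.1446 0.0363] ((427.967529296875, 143.70533752441406), 35.805389404296875) 0.062
brass 3874 [312. 233.] [0.4325 0.0369 0.0319] ((433.2314147949219, 33.31101989746094), 27.36509895324707) 0.0515
brass 3161 [279. 358.] [ 0.4061 -0.0662  0.0356] ((405.5697021484375, -79.17274475097656), 34.80208969116211) 0.0531
knob 1692 [304.  73.] [0.428  0.1436 0.0596] ((427.955322265625, 144.13079833984375), 14.62747573852539) 0.062
knob 717 [313. 241.] [0.4333 0.0338 0.0493] ((433.2312927246094, 32.695404052734375), 10.873802185058594) 0.0515
green 2043 [299. 207.] [nan nan nan] ((428.752685546875, 35.600425720214844), 37.49650192260742) nan
green 170 [489. 472.] [nan nan nan] ((591.541748046875, -183.70571899414062), 15.32475757598877) nan
```

View pics/w1.png

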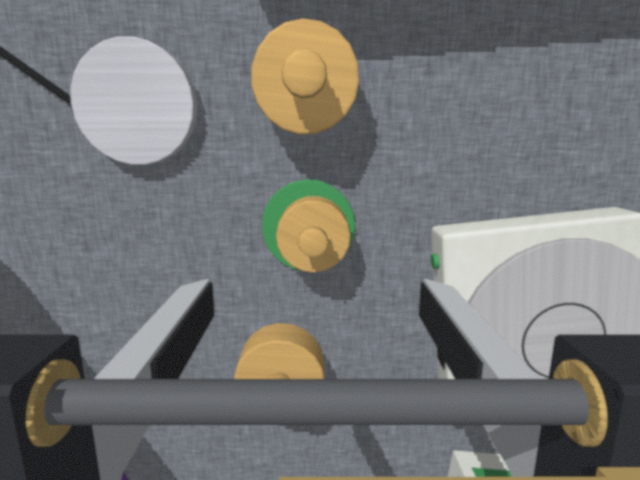

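The wrist view shows the target weight on the green coaster at (313,241), slightly off the coaster's centre. The larger weights are at (304,74) and (279,358).

Emit:
play_rows(motion=[[[-0.004,-0.009,0.2,0,0,0,0.2],[-0.004,-0.009,0.38,0,0,0,0],[-0.004,-0.009,0.45,0,0,0,0],[-0.004,-0.009,0.488,0,0,0,0],[-0.004,-0.009,0.488,0,0,0,-1],[-0.004,-0.009,0.488,0,0,0,-1],[-0.004,-0.009,0.488,0,0,0,-1],[-0.004,-0.009,0.488,0,0,0,-1],[-0.004,-0.009,0.488,0,0,0,-1],[-0.004,-0.009,0.488,0,0,0,-1]]], grip_force=30)

```text
time_s: 1.65
ee_pos: [0.433, 0.033, 0.0529]
eef_rot: [3.141, -0.0, 1.571]
force: [-0.0, -0.4, 3.5]
grip_width: 0.0213
grip_force: 30.0
```

Emit:
play_rows(motion=[[[0,0,-0.05,0,0,0,-1],[0,0,-0.15,0,0,0,-1],[0,0,-0.25,0,0,0,-1],[0,0,-0.36,0,0,0,-1],[0,0,-0.36,0,0,0,-1]]])

```text
time_s: 2.15
ee_pos: [0.4339, 0.033, 0.1449]
eef_rot: [3.137, 0.0, 1.571]
force: [0.3, 0.1, -4.7]
grip_width: 0.0211
grip_force: 30.0
```

Emit:
play_rows(motion=[[[-0.04,0.1,0,0,0,0,-1],[-0.09,0.24,0,0,0,0,-1],[-0.14,0.38,0,0,0,0,-1],[-0.19,0.52,0,0,0,0,-1],[-0.24,0.64,0,0,0,0,-1],[-0.27,0.7,0,0,0,0,-1],[-0.27,0.716,0,0,0,0,-1],[-0.27,0.716,0,0,0,0,-1]]])

```text
time_s: 2.95
ee_pos: [0.6111, -0.0343, 0.1406]
eef_rot: [-3.139, -0.0, 1.571]
force: [0.0, -0.0, -5.2]
grip_width: 0.021
grip_force: 30.0
```

Emit:
play_rows(motion=[[[0,0,0.06,0,0,0,-1],[0,0,0.1,0,0,0,-1],[0,0,0.12,0,0,0,-1],[0,0,0.135,0,0,0,-1],[0,0,0.15,0,0,0,-1],[0,0,0.157,0,0,0,-1],[0,0,0.157,0,0,0,-1]]])

```text
time_s: 3.65
ee_pos: [0.6118, -0.0344, 0.1034]
eef_rot: [3.141, -0.0, 1.571]
force: [-3.6, 0.7, 1.0]
grip_width: 0.0213
grip_force: 30.0
```

```bash
python3 - <<'E'
from m import *
c=cam('scene'); save(c,'s2.png',(220,190,420,340),4); P=c['P']
Z=P[...,2]; q=P[(abs(P[...,0]-.613)<.09)&(abs(P[...,1]+.035)<.09)&(Z>.045)&(Z<.066)]; print(np.median(q,0), np.percentile(q[:,2],[5,50,95]))
E
```

```text
[ 0.63427935 -0.05282648  0.05589539] [0.05257889 0.05589539 0.05908722]
```

View pics/s2.png

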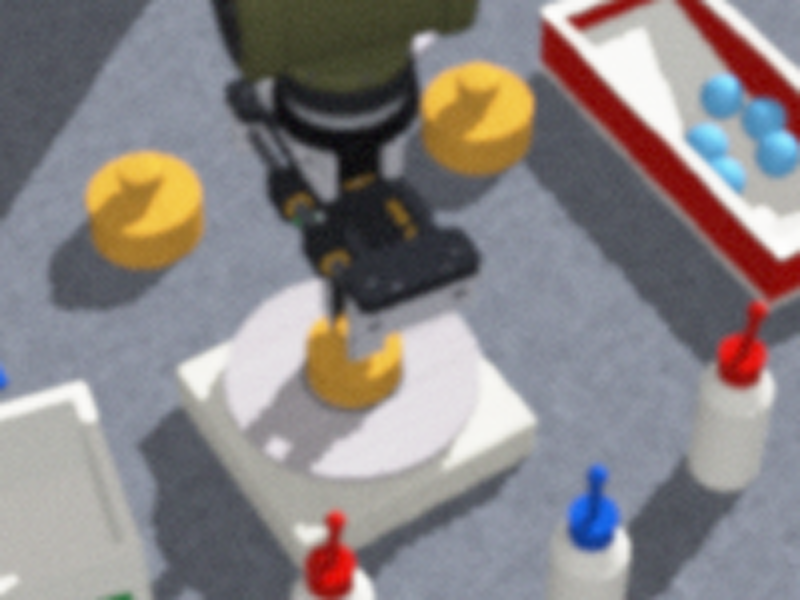

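The weight stands on the pan, centred as far as I can see (crop 355,365), with the pan about 8 mm down. I'll release it, wait and regrasp.

Emit:
play_rows(motion=[[[0,0,0,0,0,0,0],[0,0,0,0,0,0,0],[0,0,0,0,0,0,0],[0,0,0,0,0,0,0],[0,0,0,0,0,0,0],[0,0,0,0,0,0,0],[0,0,0,0,0,0,0],[0,0,0,0,0,0,0],[0,0,0,0,0,0,0],[0,0,0,0,0,0,0]]])

```text
time_s: 4.7
ee_pos: [0.6118, -0.0345, 0.1032]
eef_rot: [3.142, -0.0, 1.571]
force: [0.5, -0.2, 0.5]
grip_width: 0.0471
grip_force: 0.0
```

```bash
python3 - <<'E'
from m import *
from scipy.optimize import least_squares
for n in ('scene','side'):
    c=cam(n); P=c['P'];f=c['frame']; hsv=cv2.cvtColor(f,cv2.COLOR_RGB2HSV);H,S,V=[hsv[...,i].astype(int) for i in range(3)]
    q=P[(H>10)&(H<25)&(S>120)&(V>80)&(P[...,2]>.06)&(P[...,2]<.09)&(abs(P[...,0]-.613)<.06)&(abs(P[...,1]+.035)<.06)][:,:2]
    print(n,len(q),cv2.minEnclosingCircle((q*1000).astype(np.float32)))
    m=(S<60)&(P[...,2]>.048)&(P[...,2]<.062)&(abs(P[...,1]+.035)<.1)&(abs(P[...,0]-.613)<.1)
    q=P[m][:,:2]; print('pan',cv2.minEnclosingCircle((q*1000).astype(np.float32)))
E
```

```text
scene 257 ((615.059326171875, -36.642616271972656), 28.81773567199707)
pan ((613.2506103515625, -35.654666900634766), 76.13494110107422)
side 340 ((611.9202270507812, -30.399396896362305), 28.35417366027832)
pan ((614.3040161132812, -32.29918670654297), 78.58654022216797)
```

Emit:
play_rows(motion=[[[0,0,0,0,0,0,0],[0,0,0,0,0,0,0],[0,0,0,0,0,0,0],[0,0,0,0,0,0,0],[0,0,0,0,0,0,-1],[0,0,0,0,0,0,-1],[0,0,0,0,0,0,-1],[0,0,0,0,0,0,-1],[0,0,0,0,0,0,-1]]])

```text
time_s: 5.7
ee_pos: [0.6117, -0.0345, 0.1032]
eef_rot: [3.142, 0.0, 1.571]
force: [-0.7, -0.9, 1.0]
grip_width: 0.0212
grip_force: 30.0
```

Emit:
play_rows(motion=[[[0,0,-0.06,0,0,0,-1],[0,0,-0.16,0,0,0,-1],[0.04,-0.1,-0.2,0,0,0,-1],[0.09,-0.24,-0.2,0,0,0,-1],[0.14,-0.38,-0.2,0,0,0,-1],[0.19,-0.52,-0.2,0,0,0,-1],[0.24,-0.64,-0.15,0,0,0,-1],[0.288,-0.731,-0.1,0,0,0,-1],[0.288,-0.731,-0.05,0,0,0,-1],[0.288,-0.731,-0.05,0,0,0,-1]]])

```text
time_s: 6.7
ee_pos: [0.4281, 0.0377, 0.1154]
eef_rot: [-3.14, 0.0, 1.571]
force: [-0.5, -0.4, -4.6]
grip_width: 0.0212
grip_force: 30.0
```

Emit:
play_rows(motion=[[[0,0,0.12,0,0,0,-1],[0,0,0.2,0,0,0,-1],[0,0,0.235,0,0,0,-1],[0,0,0.252,0,0,0,-1],[0,0,0.252,0,0,0,-1],[0,0,0.252,0,0,0,0.2],[0,0,0.252,0,0,0,0.2],[0,0,0.252,0,0,0,0.2],[0,0,0.252,0,0,0,0.2],[0,0,0.252,0,0,0,0.2]]])

```text
time_s: 7.7
ee_pos: [0.4291, 0.0375, 0.0529]
eef_rot: [3.141, 0.0, 1.571]
force: [0.4, 0.1, -0.2]
grip_width: 0.0553
grip_force: 0.0
```

Emit:
play_rows(motion=[[[0,0,-0.1,0,0,0,0.2],[0,0,-0.3,0,0,0,0.2],[0,0,-0.5,0,0,0,0.2],[0,0,-0.5,0,0,0,0.2],[0,0,-0.5,0,0,0,0.2]]])

```text
time_s: 8.2
ee_pos: [0.4292, 0.0375, 0.1783]
eef_rot: [3.14, 0.0, 1.571]
force: [-0.0, 0.0, -0.5]
grip_width: 0.0562
grip_force: 0.0
```

```bash
python3 - <<'E'
from m import *
print(get_obs()['ee_pos'])
c=cam('wrist'); P=c['P'];f=c['frame']
hsv=cv2.cvtColor(f,cv2.COLOR_RGB2HSV);H,S,V=[hsv[...,i].astype(int) for i in range(3)]
for nm,m in (('brass',(H>10)&(H<25)&(S>120)&(V>80)&(P[...,2]>.02)),('green',(H>45)&(H<80)&(S>100))):
    k,l,st,ce=cv2.connectedComponentsWithStats(m.astype(np.uint8))
    for i in range(1,k):
        if st[i,4]>100: q=P[l==i];q=q[np.isfinite(q[:,2])]; print(nm,st[i,4],ce[i].round(),cv2.minEnclosingCircle((q[:,:2]*1000).astype(np.float32)),q[:,2].max().round(4))
c=cam('scene'); P=c['P'];q=P[(abs(P[...,2]-.075)<.005)&(abs(P[...,0]-.617)<.12)&(abs(P[...,1]+.26)<.12)]; print('tub',fitrect(q))
E
```

```text
[0.42921799 0.03750615 0.17833087]
brass 8527 [313.  81.] ((428.09942626953125, 143.6859130859375), 35.99460220336914) 0.0622
brass 3826 [316. 231.] ((429.7349548339844, 37.629947662353516), 27.525489807128906) 0.0518
brass 2958 [287. 358.] ((405.3392028808594, -79.36923217773438), 34.71156692504883) 0.0506
green 1751 [313. 218.] ((428.276123046875, 35.03578186035156), 38.05479049682617) 0.0079
tub (array([ 619.9, -246. ]), array([120.1, 125.4]), 84.6)
```

Emit:
play_rows(motion=[[[-0.18,0.1,0,0,0,0,0.4],[-0.36,0.2,0,0,0,0,0.4],[-0.54,0.3,0,0,0,0,0.4],[-0.72,0.42,0,0,0,0,0.4],[-0.9,0.536,0,0,0,0,0.4],[-0.9,0.536,0,0,0,0,0.4]]])

```text
time_s: 8.9
ee_pos: [0.5636, -0.191, 0.175]
eef_rot: [-3.139, -0.001, 1.568]
force: [-0.1, 0.5, -0.1]
grip_width: 0.0656
grip_force: 0.0
```

Emit:
play_rows(motion=[[[-0.1,0,0,0,0,0.015,0.4],[-0.206,0,0,0,0,0.015,0.4],[-0.206,0,0,0,0,0.015,0.4],[-0.206,0,0,0,0,0.015,0.4]]])

```text
time_s: 9.3
ee_pos: [0.5625, -0.2385, 0.1763]
eef_rot: [-3.139, -0.001, 1.476]
force: [0.9, 0.3, 0.0]
grip_width: 0.0656
grip_force: 0.0
```

```bash
python3 - <<'E'
from m import *
o=get_obs(); print(o['ee_pos'],o['eef_rot'])
c=cam('wrist'); save(c,'w3.png'); P=c['P']; q=P[(abs(P[...,2]-.075)<.006)&(abs(P[...,0]-.617)<.12)&(abs(P[...,1]+.25)<.12)]
U=R.from_euler('xyz',o['eef_rot']).inv().apply(q-o['ee_pos'])[:,:2]  # tool xy
print(len(q),U.min(0),U.max(0),fitrect(q),np.median(q[:,2]))
for x0 in np.arange(-.06,.07,.02):
    s=U[(abs(U[:,0]-x0)<.008)&(abs(U[:,1])<.03)]; 
    if len(s): print(round(x0,3),np.percentile(s[:,1],[3,50,97]).round(4))
E
```

```text
[ 0.56248642 -0.23851077  0.17628801] [-3.13938378e+00 -1.04759718e-03  1.47620649e+00]
8984 [-0.06358406 -0.00277844] [0.05683029 0.11787155] (array([ 619.3, -247.2]), array([120.4, 120.6]), 84.5) 0.07656441257928687
-0.06 [-0.0018  0.0137  0.0292]
-0.04 [-0.0027  0.0013  0.0047]
-0.02 [-0.0027  0.0013  0.0052]
0.0 [-0.0026  0.0013  0.0052]
0.02 [-0.0026  0.0013  0.0051]
0.04 [-0.0025  0.0012  0.005 ]
0.06 [-0.0018  0.0135  0.0289]
```

View pics/w3.png

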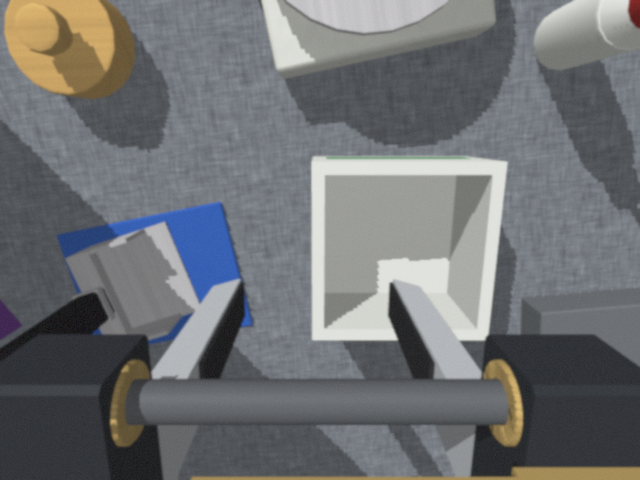

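The wrist view shows the empty tub square under the jaws, its near wall between the fingers at column ~318. It also shows the scoop turned a little on its mat, around (140,275).

Emit:
play_rows(motion=[[[-0.014,0.005,0.15,0,0,0,0.4],[-0.014,0.005,0.3,0,0,0,0.4],[-0.014,0.005,0.4,0,0,0,0.4],[-0.014,0.005,0.436,0,0,0,0.4],[-0.014,0.005,0.436,0,0,0,-1],[-0.014,0.005,0.436,0,0,0,-1],[-0.014,0.005,0.436,0,0,0,-1],[-0.014,0.005,0.436,0,0,0,-1],[-0.014,0.005,0.436,0,0,0,-1],[-0.014,0.005,0.436,0,0,0,-1]]], grip_force=40)

```text
time_s: 10.35
ee_pos: [0.564, -0.2427, 0.0691]
eef_rot: [3.141, 0.0, 1.476]
force: [-0.1, 0.5, 0.5]
grip_width: 0.0214
grip_force: 0.0
```

Emit:
play_rows(motion=[[[0,0,0,0,0,0,-1],[0,0,0,0,0,0,-1],[0,0,-0.04,0,0,0,-1],[0,0,-0.12,0,0,0,-1],[0,0,-0.22,0,0,0,-1],[0,0,-0.32,0,0,0,-1],[0,0,-0.4,0,0,0,-1],[0,0,-0.4,0,0,0,-1],[0,0,-0.4,0,0,0,-1],[0,0,-0.4,0,0,0,-1]]])

```text
time_s: 11.35
ee_pos: [0.5634, -0.2424, 0.1672]
eef_rot: [-3.139, -0.001, 1.477]
force: [0.0, 0.1, -2.5]
grip_width: 0.0072
grip_force: 40.0
```

```bash
python3 - <<'E'
from m import *
o=get_obs(); print(o['ee_pos'],o['eef_rot'])
for n in ('scene','wrist'):
    c=cam(n); P=c['P']; q=P[(abs(P[...,2]-.1756)<.009)&(abs(P[...,0]-.617)<.09)&(abs(P[...,1]+.25)<.09)&(c['frame'].min(-1)>150)]
    print(n,len(q),fitrect(q)); A=np.c_[q[:,:2],np.ones(len(q))]; print(np.linalg.lstsq(A,q[:,2],rcond=None)[0].round(4),np.median(q[:,2]))
E
```

```text
[ 0.56337642 -0.24236319  0.16724484] [-3.13945433e+00 -7.53637847e-04  1.47656726e+00]
scene 789 (array([ 620.4, -245.9]), array([120. , 124.9]), 84.6)
[-0.0113  0.0032  0.1814] 0.17384703050976813
wrist 21506 (array([ 614. , -246.9]), array([121.7, 133.1]), 84.2)
[-0.0144  0.0045  0.1845] 0.1748664887833072
```

Emit:
play_rows(motion=[[[0.05,-0.01,0,0,0,0,-1],[0.15,-0.02,0,0,0,0,-1],[0.27,-0.04,0,0,0,0,-1],[0.39,-0.05,0,0,0,0,-1],[0.51,-0.07,0,0,0,0,-1],[0.63,-0.08,0,0,0,0,-1],[0.75,-0.09,0,0,0,0,-1],[0.82,-0.102,0,0,0,0,-1],[0.842,-0.102,0,0,0,0,-1],[0.842,-0.102,0,0,0,0,-1]]])

```text
time_s: 12.45
ee_pos: [0.5582, -0.0299, 0.1686]
eef_rot: [-3.141, 0.0, 1.478]
force: [-1.2, -1.2, -1.4]
grip_width: 0.0079
grip_force: 40.0
```

Emit:
play_rows(motion=[[[0,0,0.06,0,0,0,-1],[0,0,0.1,0,0,0,-1],[0,0,0.13,0,0,0,-1],[0,0,0.15,0,0,0,-1],[0,0,0.16,0,0,0,-1],[0,0,0.16,0,0,0,-1]]])

```text
time_s: 13.05
ee_pos: [0.5584, -0.0309, 0.1287]
eef_rot: [3.141, 0.0, 1.476]
force: [-1.3, -1.6, 0.2]
grip_width: 0.0074
grip_force: 40.0
```

```bash
cat > tub.py <<'E'
from m import *
o=get_obs(); print(o['ee_pos'],o['force'])
for n in ('scene','side'):
    c=cam(n); P=c['P']; q=P[(abs(P[...,2]-.135)<.012)&(abs(P[...,0]-.617)<.1)&(abs(P[...,1]+.035)<.1)&(c['frame'].min(-1)>130)]
    print(n,len(q),fitrect(q)); A=np.c_[q[:,:2],np.ones(len(q))]; print(np.linalg.lstsq(A,q[:,2],rcond=None)[0].round(4),np.median(q[:,2]))
E
python3 tub.py
```

```text
[ 0.55840823 -0.0308533   0.12873087] [-1.30730432 -1.55906461  0.19706902]
scene 872 (array([615.4, -34.6]), array([121.6, 125. ]), 84.4)
[-3.000e-04 -1.000e-04  1.334e-01] 0.13479044436608878
side 912 (array([610.1, -30.6]), array([122.5, 135.7]), 86.3)
[-0.0102  0.0017  0.1389] 0.1338024594977985
```

Emit:
play_rows(motion=[[[0,0,0,0,0,0,-0.4],[0,0,0,0,0,0,-0.4],[0,0,0,0,0,0,-0.4],[0,0,0,0,0,0,-0.4],[0,0,0,0,0,0,-0.4],[0,0,-0.1,0,0,0,-0.4],[0,0,-0.25,0,0,0,-0.4],[0,0,-0.4,0,0,0,-0.4],[0,0,-0.4,0,0,0,-0.4],[0,0,-0.4,0,0,0,-0.4]]])

```text
time_s: 14.15
ee_pos: [0.5584, -0.0307, 0.2289]
eef_rot: [3.141, 0.0, 1.477]
force: [-0.2, 0.3, 0.5]
grip_width: 0.0283
grip_force: 0.0
```

```bash
python3 tub.py; python3 - <<'E'
from m import *
print(row([.45,-.268,.23],[np.pi,0,np.pi/2+np.deg2rad(10)]))
E
```

```text
[ 0.55840059 -0.03065136  0.22892143] [-0.18082853  0.30491708  0.48276922]
scene 1026 (array([615.9, -34.4]), array([121.6, 125.6]), 84.1)
[-0.0039 -0.0026  0.1352] 0.13408995382595962
side 1095 (array([614.8, -33.9]), array([127.8, 125.6]), 85.4)
[ 0.0012 -0.0022  0.1309] 0.13294610735215784
[-0.986, -0.3402, -0.0099, -0.0003, -0.0001, -0.0428]
```

Emit:
play_rows(motion=[[[-0.18,-0.06,0,0,0,-0.01,0.2],[-0.36,-0.12,0,0,0,-0.02,0.2],[-0.54,-0.2,0,0,0,-0.03,0.2],[-0.72,-0.28,0,0,0,-0.043,0.2],[-0.9,-0.4,0,0,0,-0.043,0.2],[-0.986,-0.5,0,0,0,-0.043,0.2],[-0.986,-0.54,0,0,0,-0.043,0.2],[-0.986,-0.54,0,0,0,-0.043,0.2]]])

```text
time_s: 15.05
ee_pos: [0.3997, -0.2633, 0.2279]
eef_rot: [-3.141, -0.001, 1.745]
force: [-0.6, 0.9, 0.1]
grip_width: 0.0564
grip_force: 0.0
```

```bash
python3 - <<'E'
from m import *
o=get_obs(); print(o['ee_pos'],o['eef_rot'])
c=cam('wrist'); save(c,'w4.png'); P=c['P']; f=c['frame']; Z=P[...,2]
near=(abs(P[...,0]-.41)<.12)&(abs(P[...,1]+.27)<.12)
for nm,m in (('handle top',(Z>.12)&(Z<.145)&near),('scoop',(Z>.012)&(Z<.045)&near),('walls',(Z>.03)&(Z<.045)&near)):
    k,l,st,ce=cv2.connectedComponentsWithStats(m.astype(np.uint8))
    for i in range(1,k):
        if st[i,4]>150: q=P[l==i]; print(nm,st[i,4],ce[i].round(),fitrect(q),np.median(q[:,2]).round(4))
E
```

```text
[ 0.39974846 -0.26332144  0.22793731] [-3.14066933e+00 -1.19722632e-03  1.74489079e+00]
handle top 1066 [305. 262.] (array([ 394.3, -272.9]), array([18. , 24.2]), 12.9) 0.1333
scoop 1058 [313. 197.] (array([ 403.3, -244.2]), array([47.9, 28.2]), 12.7) 0.0423
scoop 288 [193. 233.] (array([ 294.4, -292.8]), array([ 1.5, 20.2]), 26.3) 0.0299
scoop 468 [337. 270.] (array([ 424.7, -299. ]), array([30.7, 17. ]), 9.9) 0.0336
walls 936 [312. 199.] (array([ 403.1, -244.3]), array([47.5, 28.1]), 12.7) 0.0425
walls 281 [337. 273.] (array([ 424.7, -299. ]), array([30.7, 17. ]), 9.9) 0.0406
```

View pics/w4.png

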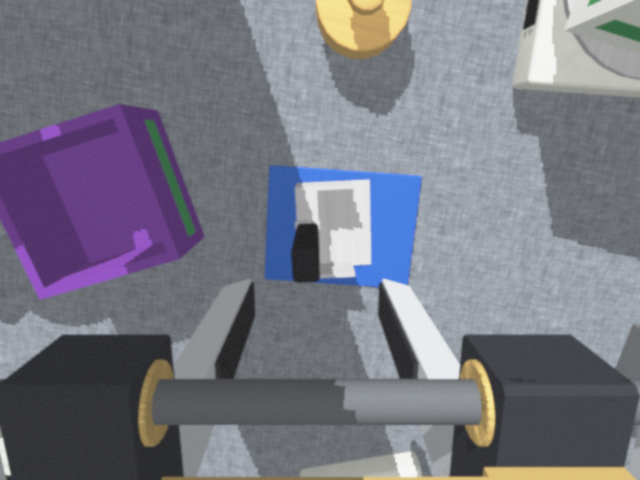

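The wrist view shows the scoop on its blue mat, black handle at (305,255), yaw about 12.8°. I'll grip it.

Emit:
play_rows(motion=[[[-0.03,-0.026,0.15,0,0,-0.0078,0.2],[-0.03,-0.026,0.3,0,0,-0.0078,0.2],[-0.03,-0.026,0.42,0,0,-0.0078,0.2],[-0.03,-0.026,0.474,0,0,-0.0078,0.2],[-0.03,-0.026,0.474,0,0,-0.0078,0.2],[-0.03,-0.026,0.474,0,0,-0.0078,-1],[-0.03,-0.026,0.474,0,0,-0.0078,-1],[-0.03,-0.026,0.474,0,0,-0.0078,-1],[-0.03,-0.026,0.474,0,0,-0.0078,-1],[-0.03,-0.026,0.474,0,0,-0.0078,-1]]], grip_force=55)

```text
time_s: 16.1
ee_pos: [0.3957, -0.2719, 0.1105]
eef_rot: [3.141, 0.0, 1.796]
force: [-2.1, 0.4, 1.1]
grip_width: 0.0197
grip_force: 0.8
```

Emit:
play_rows(motion=[[[0,0,0,0,0,0,-1],[0,0,-0.05,0,0,0,-1],[0,0,-0.15,0,0,0,-1],[0,0,-0.3,0,0,0,-1],[0,0,-0.5,0,0,0,-1],[0,0,-0.7,0,0,0,-1],[0,0,-0.7,0,0,0,-1]]])

```text
time_s: 16.8
ee_pos: [0.3968, -0.2728, 0.2925]
eef_rot: [3.135, 0.009, 1.796]
force: [0.6, -0.6, -2.5]
grip_width: 0.0179
grip_force: 55.0
```

```bash
python3 - <<'E'
from m import *
o=get_obs(); print(o['ee_pos'],o['eef_rot'],o['qpos'].round(3),o['force'])
t=np.array(o['ee_pos']);Rt=R.from_euler('xyz',o['eef_rot'])
for n in ('scene','side','wrist'):
    c=cam(n); save(c,n+'5.png'); P=c['P']
    q=P.reshape(-1,3); L=Rt.inv().apply(q-t)  # tool frame
    m=(L[:,2]>.04)&(L[:,2]<.12)&(abs(L[:,0])<.07)&(abs(L[:,1])<.09); L=L[m]
    # scoop frame: x=tool y +.. , y=tool x, z=-tool z
    Sx=L[:,1]-.024; Sy=L[:,0]; Sz=.105-L[:,2]
    print(n,len(L),'x',np.percentile(Sx,[1,99]).round(4),'y',np.percentile(Sy,[1,99]).round(4),'z',np.percentile(Sz,[1,50,99]).round(4))
    g=(abs(Sz-.002)<.008)&(abs(Sy)<.035)&(abs(Sx)<.03)
    if g.sum()>20: print('floor',g.sum(),np.linalg.lstsq(np.c_[Sx[g],Sy[g],np.ones(g.sum())],Sz[g],rcond=None)[0].round(4))
E
```

```text
[ 0.39680847 -0.2727689   0.2924613 ] [3.13479689 0.00858091 1.79573618] [-0.678  0.092  1.61   0.     1.428 -0.903] [ 0.59522976 -0.64248081 -2.51466379]
scene 1343 x [-0.0319  0.0339] y [-0.0403  0.0391] z [-0.0008  0.0051  0.0623]
floor 591 [-0.0239  0.0004  0.0028]
side 940 x [-0.0326  0.0326] y [-0.0403  0.0451] z [-0.0052  0.0139  0.062 ]
floor 192 [-0.0364 -0.0174 -0.0012]
wrist 10023 x [-0.0338  0.031 ] y [-0.0364  0.0411] z [-0.005  -0.003   0.0602]
floor 6089 [-0.006   0.0091 -0.0034]
```

```bash
cat >> h.py <<'E'
TO=np.array([.488,.281,0]); TYAW=np.deg2rad(4.5)
def scoop_pose(lip,pitch,yaw):
    "world TCP pos, rot with the lip's underside edge at lip; pitch + = lip down (rad)"
    Rs=R.from_euler('ZY',[yaw,pitch]); M=np.array([[0,1,0],[1,0,0],[0,0,-1.]])
    return np.array(lip)+Rs.apply([-.057,0,.106]), Rs*R.from_matrix(M)
def tray(x,y,z): return TO+R.from_euler('z',TYAW).apply([x,y,0])+[0,0,z]
def rows(wps,p0=None,R0=None,grip=-1):
    "wps: list of (pos,Rot); rows relative to the start pose"
    o=get_obs(); p0=o['ee_pos'] if p0 is None else p0; R0=R.from_euler('xyz',o['eef_rot']) if R0 is None else R0
    for p,r in wps:
        d=R0.inv().apply(p-np.array(p0))/.25; w=(R0.inv()*r).as_rotvec()/(2*np.pi); print([float(x) for x in np.r_[d,w].round(3)]+[grip])
    return p,r
E
python3 - <<'E'
from h import *
o=get_obs();p=np.array(o['ee_pos']);Rn=R.from_euler('xyz',o['eef_rot']);T=np.array([.45,.265,.29]);_,Rt=scoop_pose([0,0,0],0,TYAW)
a=p+[-0.0,.18,0]; p1,_=rows([(a,Rt)]); b=np.array([.42,.09,.29]); rows([(b,Rt)],a,Rt); rows([(T,Rt)],b,Rt)
E
```

```text
[0.702, 0.161, 0.0, -0.0, -0.0, 0.023, -1]
[0.717, 0.155, -0.021, 0.0, 0.0, 0.0, -1]
[0.688, 0.175, 0.0, 0.0, 0.0, 0.0, -1]
```

Emit:
play_rows(motion=[[[0.1,0.02,0,0,0,0.023,-1],[0.24,0.06,0,0,0,0.023,-1],[0.4,0.09,0,0,0,0.023,-1],[0.56,0.13,0,0,0,0.023,-1],[0.702,0.161,0,0,0,0.023,-1]]])

```text
time_s: 17.45
ee_pos: [0.3949, -0.09, 0.2838]
eef_rot: [-3.139, -0.001, 1.651]
force: [0.5, 0.3, -1.6]
grip_width: 0.0179
grip_force: 55.0
```

Emit:
play_rows(motion=[[[0.16,0.03,0,0,0,0,-1],[0.32,0.07,0,0,0,0,-1],[0.48,0.1,0,0,0,0,-1],[0.62,0.13,0,0,0,0,-1],[0.717,0.155,-0.02,0,0,0,-1]]])

```text
time_s: 17.95
ee_pos: [0.4191, 0.092, 0.2883]
eef_rot: [-3.138, -0.0, 1.653]
force: [-0.7, -1.0, -0.4]
grip_width: 0.0173
grip_force: 55.0
```

Emit:
play_rows(motion=[[[0.16,0.04,0,0,0,0,-1],[0.32,0.08,0,0,0,0,-1],[0.48,0.12,0,0,0,0,-1],[0.62,0.16,0,0,0,0,-1],[0.688,0.175,0,0,0,0,-1],[0.688,0.175,0,0,0,0,-1],[0.688,0.175,0,0,0,0,-1]]])

```text
time_s: 18.65
ee_pos: [0.4495, 0.2642, 0.2893]
eef_rot: [-3.14, 0.001, 1.651]
force: [0.4, -0.6, -1.9]
grip_width: 0.0177
grip_force: 55.0
```

```bash
cat > balls.py <<'E'
from m import *
import sys
def trayf(q): return R.from_euler('z',-TYAW).apply(q-TO)
def look(n,png=None):
    c=cam(n); P=c['P'];f=c['frame']
    if png: save(c,png)
    hsv=cv2.cvtColor(f,cv2.COLOR_RGB2HSV);H,S,V=[hsv[...,i].astype(int) for i in range(3)]
    rim=P[(abs(P[...,2]-.052)<.005)&(abs(P[...,0]-.51)<.17)&(abs(P[...,1]-.28)<.09)]
    print(n,'rim',fitrect(rim) if len(rim)>50 else '')
    m=((H>90)&(H<112)&(S>80)&(V>100)).astype(np.uint8)
    m&=np.isfinite(P[...,2])&(P[...,2]<.2)
    D=cv2.distanceTransform(m,cv2.DIST_L2,5); 
    pk=(D==cv2.dilate(D,np.ones((11,11))))&(D>3)
    k,l,st,ce=cv2.connectedComponentsWithStats(pk.astype(np.uint8))
    cp=c['T'][:3,3]
    for i in range(1,k):
        u,v=ce[i].astype(int); w=P[v,u]; 
        if not np.isfinite(w[0]) : continue
        d=(w-cp)/np.linalg.norm(w-cp); b=w+.015*d
        print(' ball px',u,v,round(float(D[v,u]),1),'world',b.round(3),'tray',trayf(b).round(3))
if __name__=='__main__':
    o=get_obs(); print(o['ee_pos'].round(4),o['eef_rot'].round(3),o['force'].round(1))
    for a in sys.argv[1:]:
        n,*g=a.split(':'); look(n,g[0] if g else None)
E
python3 balls.py wrist:w6.png scene side
```

```text
[0.4495 0.2642 0.2893] [-3.140e+00  1.000e-03  1.651e+00] [ 0.4 -0.6 -1.9]
wrist rim (array([511.9, 282. ]), array([264.8, 112.4]), 4.5)
 ball px 390 165 10.8 world [0.52  0.313 0.023] tray [0.034 0.03  0.023]
 ball px 413 172 5.2 world [0.545 0.308 0.018] tray [0.059 0.022 0.018]
 ball px 357 175 12.2 world [0.488 0.301 0.022] tray [0.001 0.02  0.022]
 ball px 425 178 8.0 world [0.557 0.303 0.022] tray [0.07  0.017 0.022]
 ball px 423 180 7.8 world [0.555 0.301 0.024] tray [0.068 0.015 0.024]
 ball px 416 227 8.0 world [0.555 0.252 0.021] tray [ 0.065 -0.034  0.021]
 ball px 619 479 7.8 world [0.786 0.016 0.089] tray [ 0.276 -0.288  0.089]
scene rim (array([512.5, 282.8]), array([267.4, 117. ]), 4.4)
 ball px 443 0 12.4 world [-1.573  2.033 -0.468] tray [-1.917  1.908 -0.468]
 ball px 470 0 5.0 world [-1.313  2.037 -0.375] tray [-1.657  1.892 -0.375]
 ball px 468 35 9.2 world [-1.259  2.033 -0.584] tray [-1.604  1.883 -0.584]
 ball px 480 45 8.4 world [-1.128  2.032 -0.596] tray [-1.473  1.872 -0.596]
 ball px 507 51 3.6 world [-0.899  2.041 -0.536] tray [-1.244  1.864 -0.536]
 ball
[... 2423 characters left out ...]
-0.054 -0.583 -0.004]
 ball px 393 204 9.2 world [ 0.47  -0.247 -0.004] tray [-0.059 -0.525 -0.004]
 ball px 415 205 15.0 world [ 0.423 -0.273 -0.003] tray [-0.108 -0.548 -0.003]
 ball px 437 207 7.2 world [ 0.375 -0.296 -0.002] tray [-0.158 -0.566 -0.002]
 ball px 429 216 9.6 world [ 0.378 -0.258 -0.005] tray [-0.152 -0.529 -0.005]
 ball px 238 323 7.0 world [0.553 0.258 0.019] tray [ 0.063 -0.028  0.019]
 ball px 249 333 5.4 world [0.519 0.267 0.022] tray [ 0.03  -0.017  0.022]
 ball px 224 336 5.0 world [0.554 0.3   0.024] tray [0.067 0.014 0.024]
 ball px 237 348 3.6 world [0.516 0.308 0.025] tray [0.03  0.025 0.025]
 ball px 252 352 6.4 world [0.488 0.298 0.022] tray [0.001 0.017 0.022]
```

View pics/w6.png

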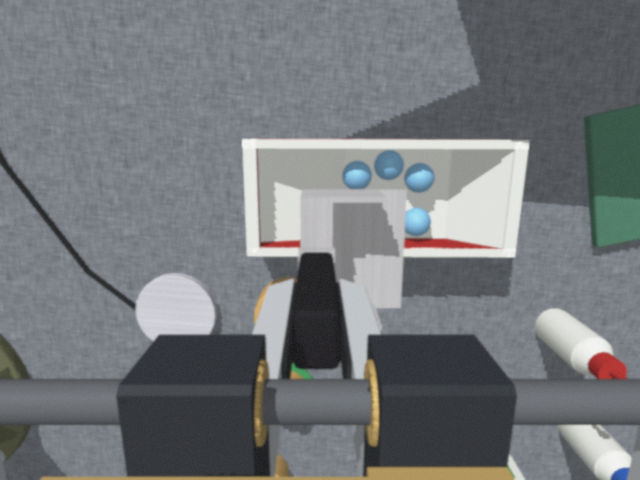

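The wrist view shows four of the five balls, at (357,175), (389,165), (419,178) and (416,222); the fifth is under the scoop. The rim fit confirms the tray pose, so I'll plan the scoop stroke.

```bash
sed -i 's/TO=np.array.*; T/TO=np.array([.488,.2805,0]); T/' h.py; cat > plan.py <<'E'
from h import *
def wp(x,z,a,y=0): return scoop_pose(tray(x,y,z),a,TYAW)
D=np.deg2rad
def call(name,w,prev,grip=-1):
    print(name); rows(w,*(prev or (None,None)),grip=grip); return w[-1]
def tilt(al): 
    z=.0065+.066*np.sin(D(al)); return wp(.1+z-.006-.004,z,-D(al))
def lerp(a,b,n): return [tuple(np.array(a)+(np.array(b)-np.array(a))*k/n) for k in range(1,n+1)]
E
cat > p1.py <<'E'
from plan import *
p=None
p=call('above',[wp(-.02,.12,.12),wp(-.02,.10,.223)],p)
p=call('down',[wp(-.02,z,.223) for z in (.07,.04,.02,.012,.0095)],p)
p=call('fwd1',[wp(*t) for t in lerp((-.02,.0095,.223),(-.01,.0075,.223),1)+lerp((-.01,.0075,.223),(.01,.007,.223),2)+lerp((.01,.007,.223),(.056,.0065,0),6)],p)
p=call('fwd2',[wp(*t) for t in lerp((.056,.0065,0),(.096,.0065,0),6)],p)
p=call('tilt',[tilt(a) for a in (3,6,9,12,15,18,21,24,27,30)],p)
E
python3 p1.py
```

```text
above
[0.055, -0.098, 0.233, 0.019, 0.0, 0.0, -1]
[0.055, -0.051, 0.297, 0.035, 0.0, 0.0, -1]
down
[0.0, 0.027, 0.117, 0.0, 0.0, 0.0, -1]
[0.0, 0.053, 0.234, 0.0, 0.0, 0.0, -1]
[0.0, 0.071, 0.312, 0.0, 0.0, 0.0, -1]
[0.0, 0.078, 0.343, 0.0, 0.0, 0.0, -1]
[0.0, 0.08, 0.353, 0.0, 0.0, 0.0, -1]
fwd1
[0.0, 0.041, -0.001, 0.0, 0.0, 0.0, -1]
[0.0, 0.08, -0.009, 0.0, 0.0, 0.0, -1]
[0.0, 0.119, -0.017, 0.0, 0.0, 0.0, -1]
[0.0, 0.134, -0.014, -0.006, -0.0, 0.0, -1]
[-0.0, 0.148, -0.012, -0.012, -0.0, 0.0, -1]
[0.0, 0.163, -0.008, -0.018, 0.0, -0.0, -1]
[0.0, 0.179, -0.004, -0.024, 0.0, 0.0, -1]
[0.0, 0.195, 0.0, -0.03, 0.0, 0.0, -1]
[0.0, 0.211, 0.005, -0.035, -0.0, -0.0, -1]
fwd2
[0.0, 0.027, 0.0, 0.0, 0.0, 0.0, -1]
[0.0, 0.053, 0.0, 0.0, 0.0, 0.0, -1]
[0.0, 0.08, 0.0, 0.0, 0.0, 0.0, -1]
[0.0, 0.107, 0.0, 0.0, 0.0, 0.0, -1]
[-0.0, 0.133, 0.0, 0.0, 0.0, 0.0, -1]
[-0.0, 0.16, 0.0, 0.0, 0.0, 0.0, -1]
tilt
[0.0, -0.006, -0.001, -0.008, 0.0, 0.0, -1]
[0.0, -0.013, -0.001, -0.017, -0.0, 0.0, -1]
[0.0, -0.02, -0.0, -0.025, 0.0, 0.0, -1]
[0.0, -0.026, 0.002, -0.033, -0.0, 0.0, -1]
[0.0, -0.032, 0.005, -0.042, -0.0, 0.0, -1]
[0.0, -0.036, 0.01, -0.05, -0.0, 0.0, -1]
[0.0, -0.04, 0.015, -0.058, 0.0, 0.0, -1]
[0.0, -0.043, 0.022, -0.067, -0.0, 0.0, -1]
[0.0, -0.046, 0.03, -0.075, -0.0, 0.0, -1]
[0.0, -0.047, 0.039, -0.083, 0.0, 0.0, -1]
```

Emit:
play_rows(motion=[[[0.055,-0.098,0.1,0.019,0,0,-1],[0.055,-0.07,0.233,0.028,0,0,-1],[0.055,-0.051,0.297,0.035,0,0,-1],[0.055,-0.051,0.297,0.035,0,0,-1],[0.055,-0.051,0.297,0.035,0,0,-1]]])

```text
time_s: 19.3
ee_pos: [0.4362, 0.2771, 0.2166]
eef_rot: [-2.923, -0.0, 1.65]
force: [-1.0, 0.4, -1.1]
grip_width: 0.0179
grip_force: 55.0
```

Emit:
play_rows(motion=[[[0,0.027,0.117,0,0,0,-1],[0,0.053,0.234,0,0,0,-1],[0,0.071,0.312,0,0,0,-1],[0,0.078,0.343,0,0,0,-1],[0,0.08,0.353,0,0,0,-1],[0,0.08,0.353,0,0,0,-1]]])

```text
time_s: 19.9
ee_pos: [0.4367, 0.2779, 0.1268]
eef_rot: [-2.924, -0.001, 1.651]
force: [0.9, 0.1, -1.6]
grip_width: 0.0175
grip_force: 55.0
```

```bash
python3 - <<'E'
from h import *
o=get_obs(); w=scoop_pose(tray(-.02,0,.0095),.223,TYAW); print(o['ee_pos']-w[0],(R.from_euler('xyz',o['eef_rot']).inv()*w[1]).as_rotvec(),o['force'],o['moment'])
c=cam('scene'); save(c,'s7.png',(320,130,480,280),4)
E
```

```text
[0.00063755 0.00144151 0.00132198] [ 0.00525944 -0.00033659  0.00199065] [ 0.86103447  0.12059104 -1.6458849 ] [ 0.00858794 -0.15980421 -0.02841761]
```

View pics/s7.png

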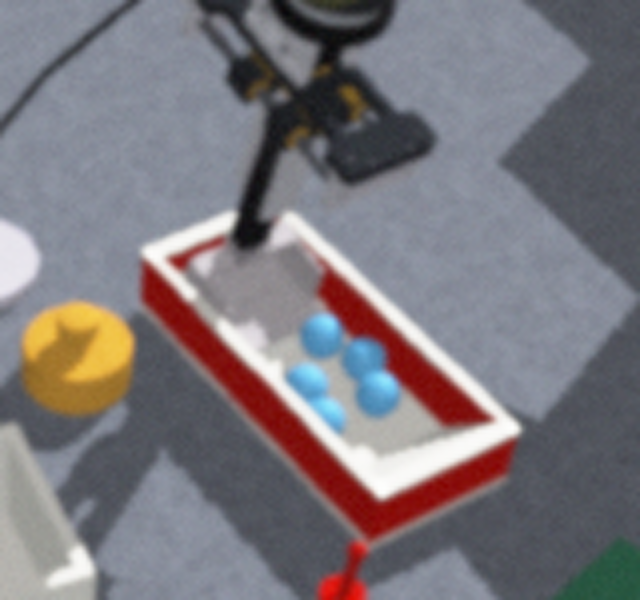

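The crop shows the scoop down on the back ramp at (260,290), behind all five balls and clear of the tray walls. I'll start the stroke.

Emit:
play_rows(motion=[[[0,0.041,0.001,0,0,0,-1],[0,0.08,-0.006,0,0,0,-1],[0,0.119,-0.013,0,0,0,-1],[0,0.134,-0.01,-0.006,0,0,-1],[0,0.148,-0.007,-0.012,0,0,-1],[0,0.163,-0.003,-0.018,0,0,-1],[0,0.179,0.001,-0.024,0,0,-1],[0,0.195,0.005,-0.03,0,0,-1],[0,0.211,0.01,-0.035,0,0,-1],[0,0.211,0.01,-0.035,0,0,-1]]])

```text
time_s: 20.95
ee_pos: [0.4876, 0.2819, 0.1117]
eef_rot: [3.141, -0.0, 1.651]
force: [-0.0, 0.3, -2.2]
grip_width: 0.0172
grip_force: 55.0
```

```bash
python3 - <<'E'
from h import *
o=get_obs(); w=scoop_pose(tray(.056,0,.0065),0,TYAW); print(o['ee_pos']-w[0],(R.from_euler('xyz',o['eef_rot']).inv()*w[1]).as_rotvec(),o['force'],o['moment'])
E
```

```text
[ 0.00059725  0.00145742 -0.00075984] [ 1.06124516e-03 -9.60957538e-05  1.87708519e-03] [-0.02632688  0.34524044 -2.18975027] [-0.02273515 -0.0092403  -0.00725185]
```

Emit:
play_rows(motion=[[[0,0.027,0.004,0,0,0,-1],[0,0.053,0.006,0,0,0,-1],[0,0.08,0.006,0,0,0,-1],[0,0.107,0.006,0,0,0,-1],[0,0.133,0.006,0,0,0,-1],[0,0.16,0.006,0,0,0,-1],[0,0.16,0.006,0,0,0,-1]]])

```text
time_s: 21.65
ee_pos: [0.528, 0.285, 0.1116]
eef_rot: [3.141, -0.0, 1.651]
force: [-5.4, -2.3, 13.3]
grip_width: 0.0176
grip_force: 55.0
```

```bash
python3 balls.py side scene| grep -v -- '-0\.[1-9]\|tray \[-1'; python3 - <<'E'
from h import *
o=get_obs(); w=scoop_pose(tray(.096,0,.0065),0,TYAW); print(o['ee_pos']-w[0],o['force'])
c=cam('side'); save(c,'s8.png',(150,240,350,400),4)
E
```

```text
[0.528  0.285  0.1116] [ 3.141 -0.     1.651] [-5.4 -2.3 13.3]
side rim (array([512.6, 283.2]), array([266.8, 116.7]), 4.4)
 ball px 218 308 5.2 world [0.599 0.261 0.037] tray [ 0.109 -0.028  0.037]
 ball px 226 321 5.2 world [0.574 0.269 0.023] tray [ 0.085 -0.018  0.023]
 ball px 200 323 7.4 world [0.603 0.31  0.041] tray [0.117 0.02  0.041]
 ball px 207 327 7.8 world [0.598 0.299 0.018] tray [0.111 0.01  0.018]
scene rim (array([512.8, 283.3]), array([268.5, 119.3]), 4.7)
 ball px 427 235 4.4 world [0.602 0.307 0.043] tray [0.116 0.018 0.043]
 ball px 419 236 5.0 world [0.583 0.299 0.026] tray [0.096 0.011 0.026]
 ball px 413 239 5.0 world [0.592 0.272 0.036] tray [ 0.103 -0.016  0.036]
[ 0.00107477  0.00145681 -0.00087318] [-3.08679884 -2.23872435 14.16183439]
```

View pics/s8.png

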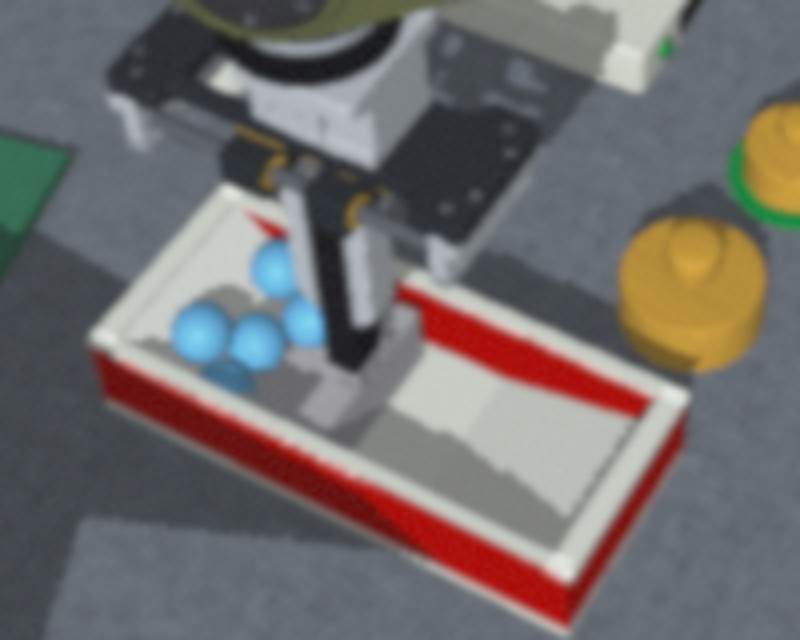

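The crop shows the five balls at the lip: two riding up the front slope at (200,330) and (275,268), the others at (255,340), (305,320) and (230,375). I'll tilt up along the slope.

Emit:
play_rows(motion=[[[0,0.0,-0.003,-0.008,0,0,-1],[0,-0.013,-0.004,-0.017,0,0,-1],[0,-0.02,-0.004,-0.025,0,0,-1],[0,-0.026,-0.002,-0.033,0,0,-1],[0,-0.032,0.001,-0.042,0,0,-1],[0,-0.036,0.006,-0.05,0,0,-1],[0,-0.04,0.011,-0.058,0,0,-1],[0,-0.043,0.018,-0.067,0,0,-1],[0,-0.046,0.026,-0.075,0,0,-1],[0,-0.047,0.035,-0.083,0,0,-1]]])

```text
time_s: 22.8
ee_pos: [0.5158, 0.2842, 0.1018]
eef_rot: [2.618, -0.0, 1.651]
force: [-4.5, -2.0, 5.6]
grip_width: 0.0178
grip_force: 55.0
```

```bash
python3 - <<'E'
from plan import *
o=get_obs(); w=tilt(30); print(o['ee_pos']-w[0],(R.from_euler('xyz',o['eef_rot']).inv()*w[1]).as_rotvec(),o['force'])
E
python3 balls.py wrist:w9.png side scene| grep -v -- '-0\.[1-9]\|tray \[-1'; 
```

```text
[ 0.00070312  0.0016123  -0.00100391] [ 0.00020576 -0.00107543  0.00119859] [-4.53398804 -1.99106042  5.5700308 ]
[0.5158 0.2842 0.1018] [ 2.618 -0.     1.651] [-4.5 -2.   5.6]
wrist rim (array([520.3, 282.5]), array([248. , 113.2]), 4.6)
 ball px 390 205 4.2 world [0.601 0.321 0.043] tray [0.116 0.032 0.043]
 ball px 369 213 9.8 world [0.588 0.316 0.039] tray [0.102 0.027 0.039]
 ball px 393 224 10.0 world [0.599 0.311 0.05 ] tray [0.113 0.022 0.05 ]
 ball px 370 228 12.6 world [0.589 0.307 0.041] tray [0.102 0.018 0.041]
 ball px 344 235 10.4 world [0.575 0.301 0.033] tray [0.088 0.014 0.033]
 ball px 391 246 8.2 world [0.606 0.295 0.042] tray [0.119 0.005 0.042]
 ball px 406 247 5.2 world [0.612 0.296 0.049] tray [0.125 0.005 0.049]
 ball px 394 272 12.4 world [0.604 0.28  0.05 ] tray [ 0.115 -0.009  0.05 ]
 ball px 396 273 12.4 world [0.604 0.28  0.051] tray [ 0.116 -0.01   0.051]
 ball px 338 274 4.4 world [0.577 0.275 0.027] tray [ 0.088 -0.013  0.027]
 ball px 398 274 12.4 world [0.606 0.279 0.052] tray [ 0.117 -0.011  0.052]
 ball px 393 294 6.6 world [0.61  0.263 0.044] tray
[... 336 characters left out ...]
array([512.8, 283.2]), array([266.7, 115.8]), 4.4)
 ball px 212 303 5.2 world [0.611 0.263 0.047] tray [ 0.121 -0.027  0.047]
 ball px 205 312 6.4 world [0.606 0.29  0.05 ] tray [ 0.118 -0.     0.05 ]
 ball px 225 317 4.0 world [0.579 0.265 0.027] tray [ 0.09  -0.023  0.027]
 ball px 204 323 5.8 world [0.593 0.309 0.046] tray [0.107 0.02  0.046]
 ball px 214 330 5.0 world [0.573 0.305 0.035] tray [0.087 0.018 0.035]
scene rim (array([513.3, 283.3]), array([268.7, 118.2]), 4.1)
 ball px 418 230 5.6 world [0.568 0.305 0.032] tray [0.082 0.018 0.032]
 ball px 425 231 6.0 world [0.594 0.305 0.052] tray [0.108 0.016 0.052]
 ball px 414 238 7.0 world [0.607 0.262 0.058] tray [ 0.117 -0.027  0.058]
```

View pics/w9.png

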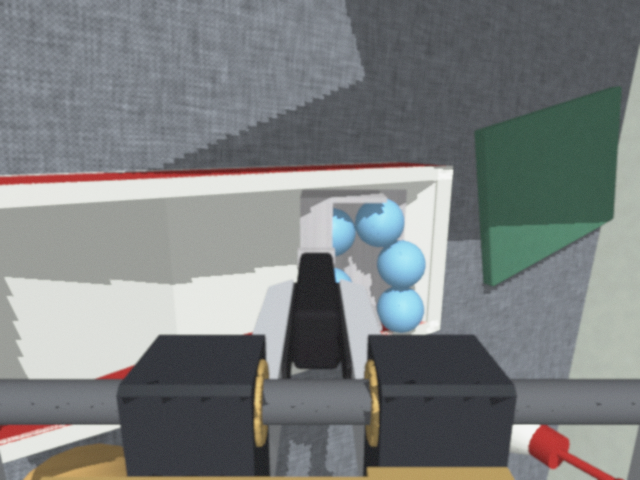

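All five balls are on the scoop: two at the back, around (342,230) and (340,275), and three in front at (380,222), (401,265) and (401,310). I'll back off the slope inside the tray first, so that any unstable ball falls back into the tray.

```bash
cat > p2.py <<'E'
from plan import *
b=lambda x,z,a: wp(x,z,-D(a))
l=.1305
p=tilt(30)
p=call('back',[b(l-.004,.0425,31),b(l-.010,.044,33),b(l-.018,.047,35),b(l-.026,.049,35),b(l-.034,.05,35),b(l-.042,.051,35)],p)
p=call('lift',[b(l-.042,.051+k,35) for k in (.01,.02,.04,.06,.08,.10)],p)
E
python3 p2.py
```

```text
back
[-0.0, -0.012, -0.012, -0.003, -0.0, 0.0, -1]
[0.0, -0.044, -0.021, -0.008, -0.0, 0.0, -1]
[-0.0, -0.08, -0.038, -0.014, -0.0, 0.0, -1]
[-0.0, -0.104, -0.061, -0.014, -0.0, 0.0, -1]
[-0.0, -0.129, -0.081, -0.014, -0.0, 0.0, -1]
[-0.0, -0.155, -0.1, -0.014, -0.0, 0.0, -1]
lift
[0.0, 0.023, -0.033, 0.0, 0.0, 0.0, -1]
[0.0, 0.046, -0.066, 0.0, 0.0, 0.0, -1]
[0.0, 0.092, -0.131, 0.0, 0.0, 0.0, -1]
[0.0, 0.138, -0.197, 0.0, 0.0, 0.0, -1]
[0.0, 0.184, -0.262, 0.0, 0.0, 0.0, -1]
[0.0, 0.229, -0.328, 0.0, 0.0, 0.0, -1]
```

Emit:
play_rows(motion=[[[0,-0.012,-0.012,-0.003,0,0,-1],[0,-0.044,-0.021,-0.008,0,0,-1],[0,-0.08,-0.038,-0.014,0,0,-1],[0,-0.104,-0.061,-0.014,0,0,-1],[0,-0.129,-0.081,-0.014,0,0,-1],[0,-0.155,-0.1,-0.014,0,0,-1],[0,-0.155,-0.1,-0.014,0,0,-1],[0,-0.155,-0.1,-0.014,0,0,-1]]])

```text
time_s: 23.75
ee_pos: [0.4695, 0.2804, 0.104]
eef_rot: [2.532, -0.0, 1.651]
force: [0.5, -0.4, -2.1]
grip_width: 0.0177
grip_force: 55.0
```

```bash
sed -i "s/        print(' ball px'/        if abs(w[0]-.55)<.2 and abs(w[1]-.28)<.1 and w[2]>0: print(' ball px'/" balls.py; python3 balls.py wrist side scene; python3 - <<'E'
from h import *
a=cam('wrist')['frame'][160:360,240:460]; b=cam('scene')['frame'][180:280,370:480]
im=np.hstack([cv2.resize(a,(396,360),interpolation=cv2.INTER_CUBIC),cv2.resize(b,(396,360),interpolation=cv2.INTER_CUBIC)]); cv2.imwrite('pics/c10.png',im[...,::-1])
E
```

```text
[0.4695 0.2804 0.104 ] [ 2.532 -0.     1.651] [ 0.5 -0.4 -2.1]
wrist rim (array([512. , 281.9]), array([265.3, 113.3]), 4.7)
 ball px 391 208 6.4 world [0.559 0.316 0.054] tray [0.074 0.03  0.054]
 ball px 344 224 8.0 world [0.535 0.305 0.04 ] tray [0.048 0.021 0.04 ]
 ball px 397 225 6.2 world [0.56  0.307 0.06 ] tray [0.074 0.02  0.06 ]
 ball px 372 229 14.0 world [0.548 0.303 0.051] tray [0.061 0.018 0.051]
 ball px 378 233 14.0 world [0.55  0.301 0.054] tray [0.063 0.016 0.054]
 ball px 338 237 5.8 world [0.53  0.297 0.04 ] tray [0.043 0.013 0.04 ]
 ball px 347 237 7.0 world [0.536 0.297 0.042] tray [0.049 0.013 0.042]
 ball px 339 250 4.0 world [0.534 0.288 0.038] tray [0.046 0.004 0.038]
 ball px 375 250 7.6 world [0.556 0.288 0.047] tray [0.068 0.003 0.047]
 ball px 364 253 5.4 world [0.55  0.286 0.044] tray [0.062 0.001 0.044]
 ball px 386 258 5.0 world [0.559 0.284 0.054] tray [ 0.071 -0.002  0.054]
 ball px 362 271 12.0 world [0.546 0.276 0.048] tray [ 0.057 -0.009  0.048]
 ball px 385 273 9.4 world [0.556 0.276 0.057] tray [ 0.068 -0.01   0.057]
 ball px 338 274 5.0 world 
[... 434 characters left out ...]
array([512.4, 283. ]), array([267.1, 116.9]), 4.5)
 ball px 232 306 7.0 world [0.565 0.256 0.063] tray [ 0.075 -0.03   0.063]
 ball px 232 321 7.6 world [0.548 0.279 0.054] tray [ 0.059 -0.006  0.054]
 ball px 241 324 5.6 world [0.538 0.266 0.036] tray [ 0.049 -0.018  0.036]
 ball px 222 329 6.0 world [0.549 0.306 0.058] tray [0.063 0.021 0.058]
 ball px 232 336 5.0 world [0.534 0.299 0.039] tray [0.047 0.015 0.039]
scene rim (array([512.8, 282.6]), array([269.7, 117. ]), 4.2)
 ball px 415 219 6.0 world [0.547 0.306 0.053] tray [0.061 0.021 0.053]
 ball px 409 220 6.2 world [0.548 0.286 0.059] tray [0.06  0.001 0.059]
 ball px 403 227 5.2 world [0.567 0.254 0.065] tray [ 0.077 -0.032  0.065]
```

View pics/c10.png

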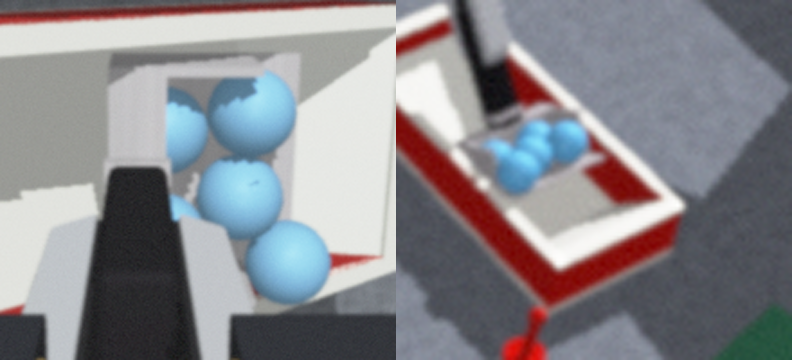

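The left half (wrist) shows four balls seated and the fifth hanging on the front corner of the side wall at (288,262). The right half (scene) agrees. I won't lift like that: inside the tray I'll lower the tilt, jerk back to shed the loose ball onto the floor, and tilt up again.

```bash
cat > p3.py <<'E'
from plan import *
f=lambda x,a: wp(x,.0075+.066*np.sin(D(a)),-D(a))
p=wp(.1305-.042,.051,-D(35))
p=call('lower',[f(.0885,30),f(.0885,24),f(.0885,18),f(.0885,12),f(.0885,7),f(.0885,7),f(.072,7),f(.055,9)],p)
p=call('retilt',[f(.052,a) for a in (14,20,26,32,36)],p)
E
python3 p3.py
```

```text
lower
[0.0, 0.014, 0.016, 0.014, 0.0, -0.0, -1]
[0.0, 0.047, 0.019, 0.031, 0.0, 0.0, -1]
[0.0, 0.081, 0.028, 0.047, 0.0, 0.0, -1]
[0.0, 0.115, 0.042, 0.064, 0.0, -0.0, -1]
[0.0, 0.144, 0.059, 0.078, 0.0, 0.0, -1]
[0.0, 0.144, 0.059, 0.078, 0.0, 0.0, -1]
[0.0, 0.09, 0.021, 0.078, 0.0, 0.0, -1]
[0.0, 0.023, -0.025, 0.072, 0.0, 0.0, -1]
retilt
[-0.0, -0.044, -0.003, -0.014, 0.0, 0.0, -1]
[-0.0, -0.081, 0.001, -0.031, 0.0, -0.0, -1]
[-0.0, -0.114, 0.01, -0.047, -0.0, 0.0, -1]
[0.0, -0.144, 0.024, -0.064, 0.0, -0.0, -1]
[0.0, -0.162, 0.035, -0.075, 0.0, -0.0, -1]
```

Emit:
play_rows(motion=[[[0,0.014,0.016,0.014,0,0,-1],[0,0.047,0.019,0.031,0,0,-1],[0,0.081,0.028,0.047,0,0,-1],[0,0.115,0.042,0.064,0,0,-1],[0,0.144,0.059,0.078,0,0,-1],[0,0.144,0.059,0.078,0,0,-1],[0,0.09,0.021,0.078,0,0,-1],[0,0.023,-0.025,0.072,0,0,-1]]])

```text
time_s: 24.8
ee_pos: [0.4704, 0.2801, 0.1116]
eef_rot: [2.982, -0.0, 1.65]
force: [0.7, 0.5, -0.6]
grip_width: 0.0179
grip_force: 55.0
```

Emit:
play_rows(motion=[[[0,-0.044,-0.003,-0.014,0,0,-1],[0,-0.081,0.001,-0.031,0,0,-1],[0,-0.114,0.01,-0.047,0,0,-1],[0,-0.144,0.024,-0.064,0,0,-1],[0,-0.162,0.035,-0.075,0,0,-1],[0,-0.162,0.035,-0.075,0,0,-1]]])

```text
time_s: 25.4
ee_pos: [0.4299, 0.2776, 0.0966]
eef_rot: [2.511, -0.001, 1.655]
force: [0.5, -0.8, -0.9]
grip_width: 0.0178
grip_force: 55.0
```

```bash
python3 balls.py side scene; python3 - <<'E'
from h import *
a=cam('wrist')['frame'][160:360,240:460]; b=cam('scene')['frame'][180:280,370:480]
im=np.hstack([cv2.resize(a,(396,360),interpolation=cv2.INTER_CUBIC),cv2.resize(b,(396,360),interpolation=cv2.INTER_CUBIC)]); cv2.imwrite('pics/c11.png',im[...,::-1])
E
```

```text
[0.4299 0.2776 0.0966] [ 2.511e+00 -1.000e-03  1.655e+00] [ 0.5 -0.8 -0.9]
side rim (array([513. , 283.6]), array([267.2, 116.3]), 4.2)
 ball px 226 315 6.0 world [0.585 0.256 0.02 ] tray [ 0.095 -0.032  0.02 ]
 ball px 247 330 6.4 world [0.514 0.277 0.048] tray [ 0.025 -0.005  0.048]
 ball px 259 334 6.2 world [0.497 0.264 0.033] tray [ 0.007 -0.017  0.033]
 ball px 242 340 6.0 world [0.508 0.3   0.048] tray [0.021 0.018 0.048]
 ball px 251 347 4.4 world [0.493 0.294 0.029] tray [0.006 0.013 0.029]
scene rim (array([511.9, 283.2]), array([269.1, 119.3]), 4.4)
 ball px 407 211 5.4 world [0.508 0.308 0.048] tray [0.022 0.026 0.048]
 ball px 398 214 6.4 world [0.509 0.279 0.05 ] tray [ 0.021 -0.004  0.05 ]
```

Measured: four balls are seated in the scoop and one is left on the tray floor at tray (95,-32) mm. I'll lift and carry these four.

```bash
cat > p4.py <<'E'
from plan import *
s=lambda x,y,z,a,yaw=0.: scoop_pose([x,y,z],-D(a),yaw)
x0,y0,_=tray(.052,0,0)
p=wp(.052,.0075+.066*np.sin(D(36)),-D(36))
p=call('lift',[wp(.052,z,-D(36)) for z in (.055,.07,.09,.115,.14,.165,.19,.215,.235,.24)],p)
p=call('carry1',[s(*t,35,TYAW) for t in lerp((x0,y0,.24),(.57,.13,.24),8)],p)
p=call('carry2',[s(*t,35,TYAW*(1-k/8)) for k,t in enumerate(lerp((.57,.13,.24),(.59,-.034,.24),8))],p)
p=call('low',[s(*t) for t in lerp((.59,-.034,.24,35),(.59,-.034,.19,33),4)],p)
p=call('level',[s(*t) for t in lerp((.59,-.034,.19,33),(.59,-.034,.165,3),6)],p)
p=call('pour',[s(*t) for t in lerp((.59,-.034,.165,3),(.594,-.034,.157,-36),8)],p)
E
python3 p4.py
```

```text
lift
[-0.0, 0.02, -0.028, 0.0, 0.0, 0.0, -1]
[-0.0, 0.056, -0.077, 0.0, 0.0, 0.0, -1]
[-0.0, 0.103, -0.141, 0.0, 0.0, 0.0, -1]
[-0.0, 0.162, -0.222, 0.0, 0.0, 0.0, -1]
[-0.0, 0.22, -0.303, 0.0, 0.0, 0.0, -1]
[-0.0, 0.279, -0.384, 0.0, 0.0, 0.0, -1]
[-0.0, 0.338, -0.465, 0.0, 0.0, 0.0, -1]
[-0.0, 0.397, -0.546, 0.0, 0.0, 0.0, -1]
[-0.0, 0.444, -0.611, 0.0, 0.0, 0.0, -1]
[-0.0, 0.455, -0.627, 0.0, 0.0, 0.0, -1]
carry1
[-0.078, 0.015, 0.001, 0.003, 0.0, 0.0, -1]
[-0.156, 0.022, 0.007, 0.003, 0.0, 0.0, -1]
[-0.235, 0.029, 0.012, 0.003, 0.0, 0.0, -1]
[-0.313, 0.036, 0.017, 0.003, 0.0, 0.0, -1]
[-0.391, 0.044, 0.022, 0.003, 0.0, 0.0, -1]
[-0.469, 0.051, 0.028, 0.003, 0.0, 0.0, -1]
[-0.548, 0.058, 0.033, 0.003, 0.0, 0.0, -1]
[-0.626, 0.065, 0.038, 0.003, 0.0, 0.0, -1]
carry2
[-0.083, 0.003, 0.002, 0.0, 0.0, 0.0, -1]
[-0.161, 0.006, 0.004, 0.0, -0.001, 0.001, -1]
[-0.239, 0.009, 0.006, -0.0, -0.002, 0.003, -1]
[-0.317, 0.012, 0.008, -0.0, -0.003, 0.004, -1]
[-0.396, 0.015, 0.01, 0.0, -0.004, 0.005, -1]
[-0.474, 0.018, 0.012, -0.0, -0.004, 0.006, -1]
[-0.552, 0.021, 0.015, 0.0, -0.005, 0.008, -1]
[-0.631, 0.024, 0.017, -0.0, -0.006, 0.009, -1]
low
[0.004, -0.025, 0.039, 0.001, -0.001, 0.001, -1]
[0.004, -0.05, 0.078, 0.003, -0.001, 0.001, -1]
[0.004, -0.075, 0.117, 0.004, -0.001, 0.001, -1]
[0.004, -0.1, 0.156, 0.006, -0.001, 0.001, -1]
level
[0.0, 0.029, -0.004, 0.014, 0.0, 0.0, -1]
[0.0, 0.059, -0.005, 0.028, 0.0, 0.0, -1]
[0.0, 0.09, -0.003, 0.042, 0.0, 0.0, -1]
[0.0, 0.122, 0.004, 0.056, 0.0, 0.0, -1]
[0.0, 0.155, 0.013, 0.069, 0.0, 0.0, -1]
[0.0, 0.188, 0.027, 0.083, 0.0, 0.0, -1]
pour
[0.0, 0.039, -0.014, 0.014, 0.0, 0.0, -1]
[0.0, 0.079, -0.024, 0.027, 0.0, 0.0, -1]
[0.0, 0.12, -0.032, 0.041, 0.0, 0.0, -1]
[0.0, 0.162, -0.035, 0.054, 0.0, 0.0, -1]
[0.0, 0.204, -0.036, 0.068, 0.0, 0.0, -1]
[0.0, 0.247, -0.033, 0.081, 0.0, 0.0, -1]
[0.0, 0.29, -0.026, 0.095, 0.0, 0.0, -1]
[0.0, 0.332, -0.016, 0.108, 0.0, 0.0, -1]
```

Emit:
play_rows(motion=[[[0,0.01,-0.015,0,0,0,-1],[0,0.035,-0.05,0,0,0,-1],[0,0.075,-0.103,0,0,0,-1],[0,0.125,-0.172,0,0,0,-1],[0,0.18,-0.248,0,0,0,-1],[0,0.24,-0.33,0,0,0,-1],[0,0.31,-0.427,0,0,0,-1],[0,0.38,-0.523,0,0,0,-1],[0,0.43,-0.592,0,0,0,-1],[0,0.455,-0.627,0,0,0,-1]]])

```text
time_s: 26.6
ee_pos: [0.4319, 0.2775, 0.293]
eef_rot: [2.512, -0.002, 1.652]
force: [-0.1, -0.7, -2.1]
grip_width: 0.0175
grip_force: 55.0
```

Emit:
play_rows(motion=[[[-0.03,0.005,0.001,0.003,0,0,-1],[-0.08,0.015,0.003,0.003,0,0,-1],[-0.156,0.022,0.007,0.003,0,0,-1],[-0.235,0.029,0.012,0.003,0,0,-1],[-0.313,0.036,0.017,0.003,0,0,-1],[-0.391,0.044,0.022,0.003,0,0,-1],[-0.469,0.051,0.028,0.003,0,0,-1],[-0.548,0.058,0.033,0.003,0,0,-1],[-0.6,0.063,0.036,0.003,0,0,-1],[-0.626,0.065,0.038,0.003,0,0,-1]]])

```text
time_s: 27.6
ee_pos: [0.4629, 0.1218, 0.2921]
eef_rot: [2.533, -0.0, 1.65]
force: [-0.2, -0.1, -2.4]
grip_width: 0.0176
grip_force: 55.0
```

Emit:
play_rows(motion=[[[-0.03,0.001,0.001,0,0,0,-1],[-0.083,0.003,0.002,0,0,0,-1],[-0.161,0.006,0.004,0,-0.001,0.001,-1],[-0.239,0.009,0.006,0,-0.002,0.003,-1],[-0.317,0.012,0.008,0,-0.003,0.004,-1],[-0.396,0.015,0.01,0,-0.004,0.005,-1],[-0.474,0.018,0.012,0,-0.004,0.006,-1],[-0.552,0.021,0.015,0,-0.005,0.008,-1],[-0.6,0.023,0.016,0,-0.006,0.009,-1],[-0.631,0.024,0.017,0,-0.006,0.009,-1]]])

```text
time_s: 28.6
ee_pos: [0.483, -0.0344, 0.2923]
eef_rot: [2.533, -0.001, 1.583]
force: [-0.1, 0.4, -2.3]
grip_width: 0.018
grip_force: 55.0
```

```bash
cat > st.py <<'E'
from plan import *
import sys
def blobs(c):
    P=c['P'];f=c['frame'];hsv=cv2.cvtColor(f,cv2.COLOR_RGB2HSV);H,S,V=[hsv[...,i].astype(int) for i in range(3)]
    m=((H>90)&(H<108)&(S>80)&(V>100)&np.isfinite(P[...,2])&(P[...,2]>.012)&(P[...,2]<.4)&(P[...,0]>.3)&(P[...,0]<.72)&(abs(P[...,1])<.4)).astype(np.uint8)
    k,l,s,ce=cv2.connectedComponentsWithStats(m)
    for i in range(1,k):
        if s[i,4]>8: print('  blob',s[i,4],ce[i].round(),np.median(P[l==i],0).round(3))
o=get_obs(); print(o['time_s'],o['ee_pos'].round(4),o['eef_rot'].round(3),o['qpos'].round(2),o['force'].round(1))
for n in ('scene','side'):
    c=cam(n); print(n); blobs(c)
    P=c['P']; q=P[(abs(P[...,2]-.13)<.015)&(abs(P[...,0]-.617)<.1)&(abs(P[...,1]+.035)<.1)&(c['frame'].min(-1)>130)]
    if len(q)>50: print('  tub',len(q),fit(q) if 0 else cv2.minAreaRect((q[:,:2]*1000).astype(np.float32)),np.median(q[:,2]))
E
python3 st.py
```

```text
28.6 [ 0.483  -0.0344  0.2923] [ 2.533e+00 -1.000e-03  1.583e+00] [-0.21 -0.21  2.    0.19  0.76 -0.32] [-0.1  0.4 -2.3]
scene
  blob 443 [296. 210.] [ 0.566 -0.036  0.244]
  blob 19 [408. 240.] [0.59  0.261 0.036]
  tub 1306 ((615.9895629882812, -34.4552001953125), (121.708984375, 124.58135223388672), 84.54830169677734) 0.13286534017239537
side
  blob 389 [319. 158.] [ 0.552 -0.03   0.245]
  blob 149 [227. 315.] [0.577 0.261 0.03 ]
  tub 1282 ((615.5430908203125, -32.53643798828125), (125.58198547363281, 125.81874084472656), 85.91307067871094) 0.12969902167162023
```

Tub unmoved and four balls aboard. Now I'll lower the scoop and pour.

Emit:
play_rows(motion=[[[0.004,-0.025,0.039,0.001,-0.001,0.001,-1],[0.004,-0.05,0.078,0.003,-0.001,0.001,-1],[0.004,-0.075,0.117,0.004,-0.001,0.001,-1],[0.004,-0.1,0.156,0.006,-0.001,0.001,-1],[0.004,-0.1,0.156,0.006,-0.001,0.001,-1]]])

```text
time_s: 29.2
ee_pos: [0.4844, -0.0325, 0.2442]
eef_rot: [2.573, -0.0, 1.575]
force: [0.0, 0.6, -1.5]
grip_width: 0.0177
grip_force: 55.0
```

Emit:
play_rows(motion=[[[0,0.029,-0.004,0.014,0,0,-1],[0,0.059,-0.005,0.028,0,0,-1],[0,0.09,-0.003,0.042,0,0,-1],[0,0.122,0.004,0.056,0,0,-1],[0,0.155,0.013,0.069,0,0,-1],[0,0.188,0.027,0.083,0,0,-1],[0,0.188,0.027,0.083,0,0,-1]]])

```text
time_s: 29.9
ee_pos: [0.5295, -0.0326, 0.2656]
eef_rot: [3.093, 0.0, 1.575]
force: [-0.5, 0.3, -2.5]
grip_width: 0.0174
grip_force: 55.0
```

Emit:
play_rows(motion=[[[0,0.039,-0.014,0.014,0,0,-1],[0,0.079,-0.024,0.027,0,0,-1],[0,0.1,-0.028,0.034,0,0,-1],[0,0.12,-0.032,0.041,0,0,-1],[0,0.162,-0.035,0.054,0,0,-1],[0,0.204,-0.036,0.068,0,0,-1],[0,0.247,-0.033,0.081,0,0,-1],[0,0.29,-0.026,0.095,0,0,-1],[0,0.332,-0.016,0.108,0,0,-1],[0,0.332,-0.016,0.108,0,0,-1]]])

```text
time_s: 30.9
ee_pos: [0.6115, -0.0323, 0.2702]
eef_rot: [-2.508, -0.001, 1.575]
force: [0.2, -0.7, -3.1]
grip_width: 0.0178
grip_force: 55.0
```

Emit:
play_rows(motion=[[[0,0,0,0,0,0,-1],[0,0,0,0,0,0,-1],[0,0,0,0,0,0,-1],[0,0,0,0,0,0,-1],[0,0,0,0,0,0,-1]]])

```text
time_s: 31.4
ee_pos: [0.6105, -0.0323, 0.275]
eef_rot: [-2.515, 0.0, 1.575]
force: [-0.7, 0.9, -1.4]
grip_width: 0.0175
grip_force: 55.0
```

```bash
python3 st.py
```

```text
31.4 [ 0.6105 -0.0323  0.275 ] [-2.515  0.     1.575] [-0.09  0.82  0.73 -0.07  2.21 -0.12] [-0.7  0.9 -1.4]
scene
  blob 17 [408. 240.] [0.588 0.26  0.035]
  blob 108 [303. 265.] [ 0.586 -0.034  0.09 ]
  tub 929 ((616.60888671875, -34.505584716796875), (121.55413818359375, 123.69265747070312), 84.09466552734375) 0.13155991004631906
side
  blob 170 [288. 194.] [ 0.645 -0.044  0.089]
  blob 150 [227. 315.] [0.577 0.262 0.031]
  tub 1226 ((614.77001953125, -32.86359405517578), (126.96417999267578, 125.37433624267578), 85.76885223388672) 0.12948483695932078
```

Four balls are in the tub. I'll go back for the fifth.

```bash
cat > p5.py <<'E'
from plan import *
s=lambda x,y,z,a,yaw=0.: scoop_pose([x,y,z],-D(a),yaw)
Y=-.005; xa,ya,_=tray(.058,Y,0)
p=None
p=call('up',[s(.592,-.034,.20,-36),s(.58,-.034,.24,-18),s(.57,-.034,.25,0)],p)
p=call('c1',[s(.56,.13,.24,0,TYAW)],p)
p=call('c2',[s(xa,ya,.20,0,TYAW),s(xa,ya,.10,0,TYAW)],p)
p=call('down',[wp(.058,z,0,Y) for z in (.07,.04,.02,.0065,.0055)],p)
p=call('fwd',[wp(*t,Y) for t in lerp((.058,.0055,0),(.097,.0055,0),6)],p)
def tl(al): z=.0065+.066*np.sin(D(al)); return wp(.1+z-.006-.004,z,-D(al),Y)
p=call('tilt',[tl(a) for a in (4,8,12,16,20,24,28,32)],p)
f=lambda x,a: wp(x,.0085+.066*np.sin(D(a)),-D(a),Y)
p=call('back',[f(.12,34),f(.1,35),f(.08,36),f(.06,36),f(.052,36)],p)
E
python3 p5.py
```

```text
up
[-0.007, -0.113, -0.139, 0.0, 0.0, 0.0, -1]
[-0.006, -0.366, -0.149, -0.05, 0.0, 0.001, -1]
[-0.005, -0.507, -0.035, -0.1, 0.0, 0.001, -1]
c1
[0.638, -0.039, 0.04, 0.0, 0.0, -0.013, -1]
c2
[0.603, -0.008, 0.16, 0.0, 0.0, 0.0, -1]
[0.603, -0.008, 0.56, 0.0, 0.0, 0.0, -1]
down
[0.0, 0.0, 0.12, 0.0, 0.0, 0.0, -1]
[0.0, 0.0, 0.24, 0.0, 0.0, 0.0, -1]
[0.0, 0.0, 0.32, 0.0, 0.0, 0.0, -1]
[0.0, 0.0, 0.374, 0.0, 0.0, 0.0, -1]
[0.0, 0.0, 0.378, 0.0, 0.0, 0.0, -1]
fwd
[-0.0, 0.026, 0.0, 0.0, 0.0, 0.0, -1]
[-0.0, 0.052, 0.0, 0.0, 0.0, 0.0, -1]
[-0.0, 0.078, 0.0, 0.0, 0.0, 0.0, -1]
[-0.0, 0.104, 0.0, 0.0, 0.0, 0.0, -1]
[-0.0, 0.13, 0.0, 0.0, 0.0, 0.0, -1]
[-0.0, 0.156, 0.0, 0.0, 0.0, 0.0, -1]
tilt
[0.0, -0.013, -0.005, -0.011, 0.0, 0.0, -1]
[-0.0, -0.022, -0.005, -0.022, -0.0, 0.0, -1]
[0.0, -0.03, -0.002, -0.033, -0.0, 0.0, -1]
[0.0, -0.037, 0.003, -0.044, -0.0, 0.0, -1]
[0.0, -0.043, 0.009, -0.056, -0.0, 0.0, -1]
[0.0, -0.047, 0.018, -0.067, -0.0, 0.0, -1]
[0.0, -0.05, 0.029, -0.078, -0.0, 0.0, -1]
[0.0, -0.052, 0.041, -0.089, -0.0, -0.0, -1]
back
[0.0, -0.045, -0.029, -0.006, -0.0, 0.0, -1]
[-0.0, -0.118, -0.071, -0.008, -0.0, 0.0, -1]
[0.0, -0.191, -0.112, -0.011, -0.0, 0.0, -1]
[0.0, -0.259, -0.154, -0.011, -0.0, 0.0, -1]
[0.0, -0.286, -0.171, -0.011, -0.0, 0.0, -1]
```

Emit:
play_rows(motion=[[[-0.007,-0.113,-0.139,0,0,0,-1],[-0.006,-0.25,-0.145,-0.025,0,0.001,-1],[-0.006,-0.366,-0.149,-0.05,0,0.001,-1],[-0.005,-0.45,-0.09,-0.075,0,0.001,-1],[-0.005,-0.507,-0.035,-0.1,0,0.001,-1],[-0.005,-0.507,-0.035,-0.1,0,0.001,-1],[-0.005,-0.507,-0.035,-0.1,0,0.001,-1]]])

```text
time_s: 32.2
ee_pos: [0.5119, -0.0338, 0.3576]
eef_rot: [3.137, 0.003, 1.568]
force: [-0.1, -0.0, -0.6]
grip_width: 0.018
grip_force: 55.0
```

Emit:
play_rows(motion=[[[0.16,-0.01,0.01,0,0,-0.004,-1],[0.32,-0.02,0.02,0,0,-0.007,-1],[0.48,-0.03,0.03,0,0,-0.01,-1],[0.638,-0.039,0.04,0,0,-0.013,-1],[0.638,-0.039,0.04,0,0,-0.013,-1]]])

```text
time_s: 32.7
ee_pos: [0.5038, 0.1293, 0.3444]
eef_rot: [-3.137, 0.002, 1.655]
force: [0.1, -0.9, -1.2]
grip_width: 0.018
grip_force: 55.0
```

Emit:
play_rows(motion=[[[0.15,0,0.04,0,0,0,-1],[0.3,0,0.08,0,0,0,-1],[0.45,-0.004,0.12,0,0,0,-1],[0.603,-0.008,0.16,0,0,0,-1],[0.603,-0.008,0.36,0,0,0,-1],[0.603,-0.008,0.56,0,0,0,-1],[0.603,-0.008,0.56,0,0,0,-1],[0.603,-0.008,0.56,0,0,0,-1]]])

```text
time_s: 33.5
ee_pos: [0.4907, 0.2753, 0.206]
eef_rot: [-3.14, 0.003, 1.65]
force: [-0.5, 0.6, -0.3]
grip_width: 0.0177
grip_force: 55.0
```

```bash
python3 st.py; python3 - <<'E'
from plan import *
o=get_obs(); w=wp(.058,.10,0,-.005); print('err',o['ee_pos']-w[0],(R.from_euler('xyz',o['eef_rot']).inv()*w[1]).as_rotvec())
E
```

```text
33.5 [0.4907 0.2753 0.206 ] [-3.14e+00  3.00e-03  1.65e+00] [ 0.45  0.34  1.51 -0.    1.29  0.37] [-0.5  0.6 -0.3]
scene
  blob 17 [408. 240.] [0.587 0.26  0.035]
  blob 106 [303. 265.] [ 0.587 -0.033  0.09 ]
  tub 1269 ((615.339599609375, -34.41050720214844), (121.07170104980469, 127.3148193359375), 84.28041076660156) 0.13160071741866186
side
  tub 214 ((559.1883544921875, -29.915679931640625), (114.2314224243164, 11.905548095703125), 84.23502349853516) 0.12995404188358556
err [ 1.87397660e-03 -1.94567006e-06  2.01519993e-03] [0.00283008 0.001115   0.00044586]
```

Emit:
play_rows(motion=[[[0,-0.005,0.15,0,0,0,-1],[0,-0.005,0.3,0,0,0,-1],[0,-0.005,0.36,0,0,0,-1],[0,-0.005,0.376,0,0,0,-1],[0,-0.005,0.382,0,0,0,-1],[0,-0.005,0.382,0,0,0,-1]]])

```text
time_s: 34.2
ee_pos: [0.4897, 0.2755, 0.1117]
eef_rot: [3.139, 0.001, 1.65]
force: [1.4, -0.5, 2.8]
grip_width: 0.0178
grip_force: 55.0
```

Emit:
play_rows(motion=[[[0,0.026,0,0,0,0,-1],[0,0.052,0,0,0,0,-1],[0,0.078,0,0,0,0,-1],[0,0.104,0,0,0,0,-1],[0,0.13,0,0,0,0,-1],[0,0.156,0,0,0,0,-1],[0,0.156,0,0,0,0,-1]]])

```text
time_s: 34.9
ee_pos: [0.5289, 0.2787, 0.1117]
eef_rot: [3.139, 0.001, 1.65]
force: [-0.2, -0.6, 4.6]
grip_width: 0.0176
grip_force: 55.0
```

Emit:
play_rows(motion=[[[0,-0.008,-0.005,-0.011,0,0,-1],[0,-0.02,-0.005,-0.022,0,0,-1],[0,-0.03,-0.002,-0.033,0,0,-1],[0,-0.037,0.003,-0.044,0,0,-1],[0,-0.043,0.009,-0.056,0,0,-1],[0,-0.047,0.018,-0.067,0,0,-1],[0,-0.05,0.029,-0.078,0,0,-1],[0,-0.052,0.041,-0.089,0,0,-1],[0,-0.052,0.041,-0.089,0,0,-1]]])

```text
time_s: 35.8
ee_pos: [0.5146, 0.2776, 0.1002]
eef_rot: [2.58, 0.002, 1.651]
force: [-0.3, 0.6, -0.4]
grip_width: 0.0174
grip_force: 55.0
```

Emit:
play_rows(motion=[[[0,-0.045,-0.029,-0.006,0,0,-1],[0,-0.118,-0.071,-0.008,0,0,-1],[0,-0.191,-0.112,-0.011,0,0,-1],[0,-0.259,-0.154,-0.011,0,0,-1],[0,-0.286,-0.171,-0.011,0,0,-1],[0,-0.286,-0.171,-0.011,0,0,-1],[0,-0.286,-0.171,-0.011,0,0,-1]]])

```text
time_s: 36.5
ee_pos: [0.4326, 0.2708, 0.0984]
eef_rot: [2.513, 0.002, 1.65]
force: [-0.7, 0.5, -1.8]
grip_width: 0.018
grip_force: 55.0
```

```bash
python3 st.py; python3 balls.py wrist side scene | grep -v rim
```

```text
36.5 [0.4326 0.2708 0.0984] [2.513e+00 2.000e-03 1.650e+00] [ 0.64  0.2   2.12 -0.9   0.42  1.32] [-0.7  0.5 -1.8]
scene
  blob 59 [390. 216.] [0.502 0.258 0.044]
  blob 108 [303. 265.] [ 0.586 -0.034  0.09 ]
  tub 1254 ((615.5333251953125, -34.50202941894531), (121.8816909790039, 124.92156982421875), 84.8414535522461) 0.13174043047042194
side
  blob 205 [289. 193.] [ 0.644 -0.06   0.088]
  blob 126 [261. 332.] [0.492 0.265 0.044]
  tub 1407 ((615.33349609375, -33.09423828125), (127.51483917236328, 125.98473358154297), 83.87535095214844) 0.12941832071427506
[0.4324 0.2706 0.098 ] [2.513e+00 2.000e-03 1.650e+00] [ 0.4 -0.1 -1. ]
 ball px 340 271 7.0 world [0.5   0.264 0.033] tray [ 0.011 -0.017  0.033]
 ball px 260 331 4.2 world [0.499 0.257 0.033] tray [ 0.009 -0.024  0.033]
 ball px 390 216 3.6 world [0.49  0.267 0.032] tray [ 0.001 -0.013  0.032]
```

The fifth ball is seated in the scoop. I'll use the same lift, carry and pour.

Emit:
play_rows(motion=[[[0,0.01,-0.015,0,0,0,-1],[0,0.035,-0.05,0,0,0,-1],[0,0.075,-0.103,0,0,0,-1],[0,0.125,-0.172,0,0,0,-1],[0,0.18,-0.248,0,0,0,-1],[0,0.24,-0.33,0,0,0,-1],[0,0.31,-0.427,0,0,0,-1],[0,0.38,-0.523,0,0,0,-1],[0,0.43,-0.592,0,0,0,-1],[0,0.455,-0.627,0,0,0,-1]]])

```text
time_s: 37.75
ee_pos: [0.4316, 0.2712, 0.2936]
eef_rot: [2.512, 0.0, 1.651]
force: [0.5, -1.0, -1.4]
grip_width: 0.0176
grip_force: 55.0
```

Emit:
play_rows(motion=[[[-0.03,0.005,0.001,0.003,0,0,-1],[-0.08,0.015,0.003,0.003,0,0,-1],[-0.156,0.022,0.007,0.003,0,0,-1],[-0.235,0.029,0.012,0.003,0,0,-1],[-0.313,0.036,0.017,0.003,0,0,-1],[-0.391,0.044,0.022,0.003,0,0,-1],[-0.469,0.051,0.028,0.003,0,0,-1],[-0.53,0.058,0.033,0.003,0,0,-1],[-0.58,0.063,0.036,0.003,0,0,-1],[-0.606,0.065,0.038,0.003,0,0,-1]]])

```text
time_s: 38.75
ee_pos: [0.4621, 0.1205, 0.293]
eef_rot: [2.533, 0.002, 1.65]
force: [0.4, -0.3, -2.7]
grip_width: 0.0176
grip_force: 55.0
```

Emit:
play_rows(motion=[[[-0.03,0.001,0.001,0,0,0,-1],[-0.083,0.003,0.002,0,0,0,-1],[-0.161,0.006,0.004,0,-0.001,0.001,-1],[-0.239,0.009,0.006,0,-0.002,0.003,-1],[-0.317,0.012,0.008,0,-0.003,0.004,-1],[-0.396,0.015,0.01,0,-0.004,0.005,-1],[-0.474,0.018,0.012,0,-0.004,0.006,-1],[-0.552,0.021,0.015,0,-0.005,0.008,-1],[-0.6,0.023,0.016,0,-0.006,0.009,-1],[-0.631,0.024,0.017,0,-0.006,0.009,-1]]])

```text
time_s: 39.75
ee_pos: [0.482, -0.0359, 0.2935]
eef_rot: [2.533, 0.001, 1.582]
force: [-0.2, -0.1, -2.1]
grip_width: 0.0178
grip_force: 55.0
```

```bash
python3 st.py
```

```text
39.75 [ 0.482  -0.0359  0.2935] [2.533e+00 1.000e-03 1.582e+00] [-0.22 -0.21  2.    0.19  0.77 -0.32] [-0.2 -0.1 -2.1]
scene
  blob 146 [286. 212.] [ 0.549 -0.052  0.236]
  blob 108 [303. 265.] [ 0.585 -0.034  0.089]
  tub 1265 ((616.072998046875, -34.522857666015625), (121.74514770507812, 125.88397979736328), 84.5723876953125) 0.131959218834811
side
  blob 84 [328. 159.] [ 0.54  -0.043  0.238]
  blob 204 [289. 193.] [ 0.644 -0.06   0.088]
  tub 1275 ((615.2890014648438, -32.94084930419922), (123.92347717285156, 125.79608154296875), 84.50823211669922) 0.12885105373169803
```

Emit:
play_rows(motion=[[[0.004,-0.025,0.039,0.001,-0.001,0.001,-1],[0.004,-0.05,0.078,0.003,-0.001,0.001,-1],[0.004,-0.075,0.117,0.004,-0.001,0.001,-1],[0.004,-0.1,0.156,0.006,-0.001,0.001,-1],[0.004,-0.1,0.156,0.006,-0.001,0.001,-1]]])

```text
time_s: 40.35
ee_pos: [0.4834, -0.034, 0.2455]
eef_rot: [2.573, 0.002, 1.574]
force: [0.6, 0.0, -1.2]
grip_width: 0.0173
grip_force: 55.0
```

Emit:
play_rows(motion=[[[0,0.029,-0.004,0.014,0,0,-1],[0,0.059,-0.005,0.028,0,0,-1],[0,0.09,-0.003,0.042,0,0,-1],[0,0.122,0.004,0.056,0,0,-1],[0,0.155,0.013,0.069,0,0,-1],[0,0.188,0.027,0.083,0,0,-1],[0,0.188,0.027,0.083,0,0,-1]]])

```text
time_s: 41.05
ee_pos: [0.5285, -0.0341, 0.2668]
eef_rot: [3.094, 0.002, 1.574]
force: [0.8, 0.3, -2.1]
grip_width: 0.018
grip_force: 55.0
```

Emit:
play_rows(motion=[[[0,0.039,-0.014,0.014,0,0,-1],[0,0.079,-0.024,0.027,0,0,-1],[0,0.1,-0.028,0.034,0,0,-1],[0,0.12,-0.032,0.041,0,0,-1],[0,0.162,-0.035,0.054,0,0,-1],[0,0.204,-0.036,0.068,0,0,-1],[0,0.247,-0.033,0.081,0,0,-1],[0,0.29,-0.026,0.095,0,0,-1],[0,0.332,-0.016,0.108,0,0,-1],[0,0.332,-0.016,0.108,0,0,-1]]])

```text
time_s: 42.05
ee_pos: [0.6105, -0.0338, 0.2714]
eef_rot: [-2.508, 0.002, 1.574]
force: [-0.6, -0.2, -3.8]
grip_width: 0.0179
grip_force: 55.0
```

Emit:
play_rows(motion=[[[0,0,0,0,0,0,-1],[0,0,0,0,0,0,-1],[0,0,0,0,0,0,-1],[0,0,0,0,0,0,-1],[0,0,0,0,0,0,-1]]])

```text
time_s: 42.55
ee_pos: [0.6095, -0.0338, 0.2762]
eef_rot: [-2.515, 0.002, 1.574]
force: [-0.6, 0.7, -1.7]
grip_width: 0.0175
grip_force: 55.0
```

Emit:
play_rows(motion=[[[-0.007,-0.113,-0.139,0,0,0,-1],[-0.006,-0.25,-0.145,-0.025,0,0.001,-1],[-0.006,-0.366,-0.149,-0.05,0,0.001,-1],[-0.005,-0.45,-0.09,-0.075,0,0.001,-1],[-0.005,-0.507,-0.035,-0.1,0,0.001,-1],[-0.005,-0.507,-0.035,-0.1,0,0.001,-1],[-0.005,-0.507,-0.035,-0.1,0,0.001,-1]]])

```text
time_s: 43.25
ee_pos: [0.5108, -0.0351, 0.359]
eef_rot: [3.137, 0.005, 1.568]
force: [0.1, -0.6, -2.2]
grip_width: 0.018
grip_force: 55.0
```

```bash
python3 st.py; python3 - <<'E'
from h import *
# mat yaw 5.4 deg, origin mean of views; scoop origin above it
yaw=np.deg2rad(5.4); org=np.array([.4257,-.2696,0]); lipw=lambda z: org+R.from_euler('z',yaw).apply([.033,0,0])+[0,0,z]
A=scoop_pose([.46,-.15,.22],0,yaw); B=scoop_pose(lipw(.15),0,yaw); 
rows([A]); rows([B],*A); print(B[0], scoop_pose(lipw(.004),0,yaw)[0])
E
```

```text
43.25 [ 0.5108 -0.0351  0.359 ] [3.137 0.005 1.568] [-0.14  0.14  1.4  -0.    1.59 -0.13] [ 0.1 -0.6 -2.2]
scene
  blob 109 [303. 265.] [ 0.586 -0.033  0.09 ]
  blob 66 [290. 268.] [ 0.583 -0.065  0.09 ]
  tub 1258 ((616.13916015625, -34.66045379638672), (120.94567108154297, 126.39773559570312), 84.38383483886719) 0.13152302529530369
side
  blob 204 [289. 193.] [ 0.644 -0.061  0.088]
  tub 1393 ((614.8809814453125, -33.127723693847656), (125.04167938232422, 124.93657684326172), 85.12855529785156) 0.12937225804293895
[-0.481, -0.434, 0.129, -0.0, 0.001, -0.015, -1]
[-0.463, -0.05, 0.28, 0.0, 0.0, 0.0, -1]
[ 0.40180651 -0.2718586   0.256     ] [ 0.40180651 -0.2718586   0.11      ]
```

Emit:
play_rows(motion=[[[-0.16,-0.14,0.04,0,0,-0.005,-1],[-0.32,-0.28,0.08,0,0,-0.01,-1],[-0.45,-0.4,0.12,0,0,-0.015,-1],[-0.481,-0.434,0.129,0,0.001,-0.015,-1],[-0.481,-0.434,0.129,0,0.001,-0.015,-1]]])

```text
time_s: 43.85
ee_pos: [0.403, -0.1567, 0.3247]
eef_rot: [-3.138, -0.004, 1.659]
force: [-0.9, -0.3, -1.6]
grip_width: 0.0177
grip_force: 55.0
```

Emit:
play_rows(motion=[[[-0.15,-0.015,0.09,0,0,0,-1],[-0.3,-0.03,0.18,0,0,0,-1],[-0.42,-0.045,0.25,0,0,0,-1],[-0.463,-0.05,0.28,0,0,0,-1],[-0.463,-0.05,0.28,0,0,0,-1],[-0.463,-0.05,0.28,0,0,0,-1]]])

```text
time_s: 44.45
ee_pos: [0.4023, -0.2708, 0.2555]
eef_rot: [-3.141, -0.002, 1.663]
force: [0.6, 0.1, -2.1]
grip_width: 0.0179
grip_force: 55.0
```

```bash
python3 - <<'E'
from h import *
o=get_obs(); yaw=np.deg2rad(5.4); org=np.array([.4257,-.2696,0]); L=org+R.from_euler('z',yaw).apply([.033,0,0])+[0,0,.0035]
print(o['ee_pos'],o['force']); rows([scoop_pose(L+[0,0,.03],0,yaw),scoop_pose(L,0,yaw)])
E
```

```text
[ 0.40233435 -0.27075048  0.25551194] [ 0.64336978  0.07444542 -2.06301567]
[-0.005, -0.002, 0.464, -0.0, -0.0, -0.0, -1]
[-0.006, -0.002, 0.584, -0.0, -0.0, -0.0, -1]
```

Emit:
play_rows(motion=[[[-0.005,-0.002,0.15,0,0,0,-1],[-0.005,-0.002,0.3,0,0,0,-1],[-0.005,-0.002,0.44,0,0,0,-1],[-0.005,-0.002,0.52,0,0,0,-1],[-0.006,-0.002,0.56,0,0,0,-1],[-0.006,-0.002,0.575,0,0,0,-1],[-0.006,-0.002,0.584,0,0,0,-1],[-0.006,-0.002,0.584,0,0,0,-1]]])

```text
time_s: 45.25
ee_pos: [0.4016, -0.2728, 0.11]
eef_rot: [3.141, -0.001, 1.662]
force: [0.7, -0.4, -1.4]
grip_width: 0.0176
grip_force: 55.0
```

Emit:
play_rows(motion=[[[0,0,0,0,0,0,0],[0,0,0,0,0,0,0],[0,0,0,0,0,0,0],[0,0,0,0,0,0,0],[0,0,-0.1,0,0,0,0],[0,0,-0.3,0,0,0,0],[0,0,-0.5,0,0,0,0],[0,0,-0.7,0,0,0,0],[0,0,-0.7,0,0,0,0]]])

```text
time_s: 46.15
ee_pos: [0.4024, -0.2741, 0.2906]
eef_rot: [3.134, 0.005, 1.662]
force: [1.4, -0.4, -0.5]
grip_width: 0.0469
grip_force: 0.0
```

```bash
python3 st.py; python3 - <<'E'
from m import *
for n in ('scene','side','wrist'):
    c=cam(n); P=c['P']; Z=P[...,2]; f=c['frame']; hsv=cv2.cvtColor(f,cv2.COLOR_RGB2HSV);H,S,V=[hsv[...,i].astype(int) for i in range(3)]
    near=(abs(P[...,0]-.425)<.1)&(abs(P[...,1]+.27)<.1)
    m=near&(Z>.12)&(Z<.145)
    if m.sum()>20: print(n,'handle',fitrect(P[m]),np.median(Z[m]))
    m=near&(Z>.033)&(Z<.05)&(S<80); 
    if m.sum()>20: print(n,'walls',fitrect(P[m]),np.median(Z[m]))
    m=near&(H>100)&(H<120)&(S>150)&(Z<.012); print(n,'mat',fitrect(P[m]))
    w=(H>10)&(H<25)&(S>120)&(V>80)&(Z>.02)&(Z<.07)&(abs(P[...,0]-.43)<.08)&(abs(P[...,1]-.035)<.06)
    if w.sum()>20: print(n,'weight',cv2.minEnclosingCircle((P[w][:,:2]*1000).astype(np.float32)))
save(cam('scene'),'s12.png')
E
```

```text
46.15 [ 0.4024 -0.2741  0.2906] [3.134 0.005 1.662] [-0.67  0.11  1.6   0.    1.43 -0.77] [ 1.4 -0.4 -0.5]
scene
  blob 110 [303. 265.] [ 0.585 -0.033  0.09 ]
  blob 66 [290. 268.] [ 0.583 -0.065  0.091]
  tub 1249 ((615.748291015625, -34.50908660888672), (121.24604034423828, 126.04937744140625), 84.26280975341797) 0.13161414753059675
side
  blob 204 [289. 193.] [ 0.645 -0.061  0.088]
  tub 1388 ((615.0406494140625, -33.362548828125), (126.69451141357422, 125.5894546508789), 84.46562194824219) 0.1295797939239493
scene handle (array([ 403.8, -272.6]), array([20.8, 22.9]), 3.9) 0.1312098800698699
scene walls (array([ 417.1, -271.3]), array([50.1, 79.9]), 5.2) 0.0418697398670444
scene mat (array([ 426.9, -270.7]), array([141.3, 109.5]), 5.7)
scene weight ((431.5682373046875, 36.51680374145508), 29.959012985229492)
side handle (array([ 402. , -270.6]), array([18.1, 28.5]), 2.4) 0.1299731772613139
side walls (array([ 417.5, -269.1]), array([49.2, 87.4]), 5.7) 0.04038900037650395
side mat (array([ 424.5, -270. ]), array([138.2, 113.1]), 5.7)
side weight ((430.95953369140625, 39.741737365722656), 29.957950592041016)
wrist handle (array([ 402. , -273.4]), array([17.1, 24.2]), 5.4) 0.1332512090553829
wrist walls (array([ 416.9, -272.1]), array([47.6, 80.4]), 5.3) 0.04232507136938696
wrist mat (array([ 424.2, -271.5]), array([137.7, 107.7]), 5.7)
```

View pics/s12.png

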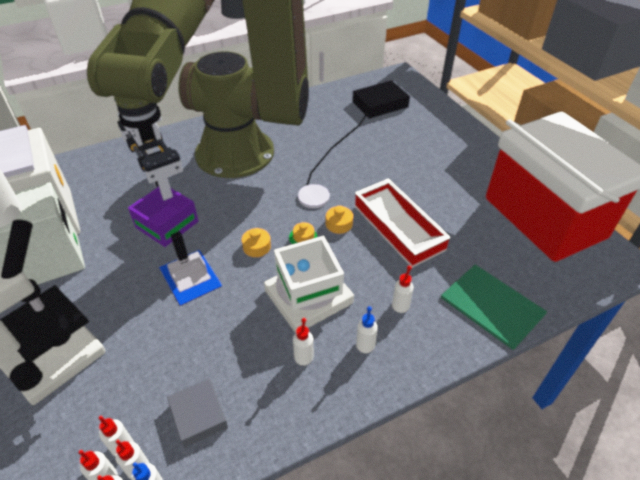

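The scene shows the tub with balls on the pan at (308,270), the tray empty at (402,222), the scoop on its mat at (190,275) and the bottles in place. I'll count the balls from above before handing in.

Emit:
play_rows(motion=[[[0.12,0.12,-0.1,0,0,0,0],[0.26,0.26,-0.15,0,0,0,0],[0.4,0.4,-0.15,0,0,0,0],[0.52,0.54,-0.15,0,0,0,0],[0.64,0.7,-0.15,0,0,0,0],[0.64,0.7,-0.15,0,0,0,0],[0.64,0.7,-0.15,0,0,0,0]]])

```text
time_s: 47.15
ee_pos: [0.561, -0.0973, 0.3203]
eef_rot: [-3.139, -0.003, 1.664]
force: [-0.0, -0.5, 0.2]
grip_width: 0.0473
grip_force: 0.0
```

```bash
python3 - <<'E'
from h import *
c=cam('wrist'); save(c,'w13.png'); print(get_obs()['ee_pos'])
E
```

```text
[ 0.56053217 -0.0981104   0.32086112]
```

View pics/w13.png

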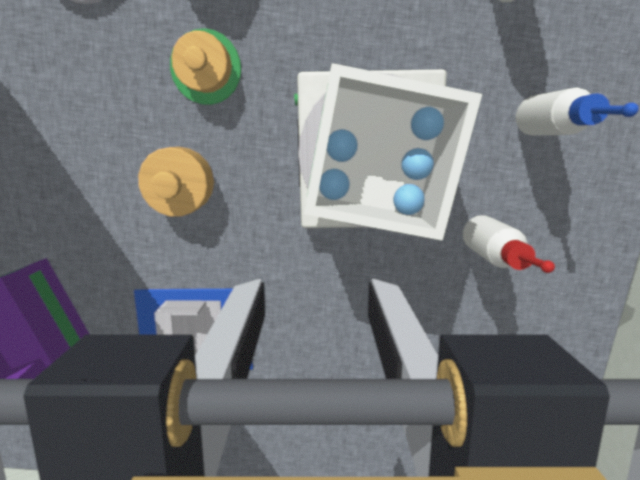

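All five balls are in the tub, at (428,123), (342,145), (417,163), (334,184) and (408,199). The weight stands on its coaster at (205,63).

```bash
python3 -c "
from station import workorder
print(workorder.hand_in())"
```

```text
the job is handed in; nothing more can be done
None
```

I handed the job in at about 47 s of robot time; no verdict came back. In the last images the balance check is done with the weight back on its coaster, the tub is centred on the pan holding all five balls, the scoop is flat on its mat and the bottles are in place.

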